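# Tip carrier plates out of their pocket tray and load the inspection stage

### The job

Slide the clear window of the inspection stage fully open. Then take every steel carrier plate out of the dark metal tray, pressing its end down over the finger relief so that it tips up and stays leaning in its pocket and can be gripped by the raised end, and lay the plates side by side flat on the white floor of the stage, lengthwise along the direction in which the window slides. When all are in, slide the window fully shut; leave the other things on the bench alone.

Things in the scene. Friction and masses are not known exactly. Their poses are not given: they have to be found in the camera images.
- tray: fixed dark anodised aluminium block 110 (x) x 214 (y) x 45 tall; origin centre of underside. Four pockets in its top at y = -75, -25, +25, +75, each x = -34 to +38, 26 wide, widened at the -x end (x = -34 to -4) to 38 as finger relief. Plates lie in them, about 1 play all round, tops level with the tray top, on a ledge 10 deep from x = 0 to +38; from x = 0 the floor falls at 40 degrees to -x
- pocket1 (a point): point level with the tray top above the ledge edge (x = 0) of the pocket at y = -75; axes as the tray. The edge lies about 2 to the -x side of a flush plate's middle. Pressing the plate on the -x side, with shut fingers centred about 20 from this point, until it rests on the slope tips it past balance; needs under 5 N
- pocket2 (a point): the same for the pocket at tray y = -25. A tipped plate stays by itself at about 40 degrees on the slope, its low end at the -x pocket wall, its +x end raised about 15 to 20 above the tray top, to be gripped across its 24 width
- pocket3 (a point): the same for the pocket at tray y = +25. Shut fingers up to 30 wide fit the relief; under their edge nearest the pocket point the plate's top ends 5 to 10 below the tray top
- pocket4 (a point): the same for the pocket at tray y = +75
- plate1: bright steel carrier plate, a loose bar 70 (x) x 24 (y) x 10 (z), 0.09 to 0.18 kg; origin at its centre. Starts lying flush in a pocket of the tray, its x along the tray's x. Three or four plates are present, in any of the pockets; an absent one reads None from the start. All are alike
- plate2: bright steel carrier plate, a loose bar 70 (x) x 24 (y) x 10 (z), 0.09 to 0.18 kg; origin at its centre. Starts lying flush in a pocket of the tray, its x along the tray's x. Three or four plates are present, in any of the pockets; an absent one reads None from the start. All are alike
- plate3: bright steel carrier plate, a loose bar 70 (x) x 24 (y) x 10 (z), 0.09 to 0.18 kg; origin at its centre. Starts lying flush in a pocket of the tray, its x along the tray's x. Three or four plates are present, in any of the pockets; an absent one reads None from the start. All are alike
- plate4: bright steel carrier plate, a loose bar 70 (x) x 24 (y) x 10 (z), 0.09 to 0.18 kg; origin at its centre. Starts lying flush in a pocket of the tray, its x along the tray's x. Three or four plates are present, in any of the pockets; an absent one reads None from the start. All are alike
- stage: fixed black inspection stage; origin centre of underside, below the centre of its well. The well is open above when the window is open: inside 114 (x, -57 to +57) x 224 (y, -112 to +112), white floor at z = 20, walls 8 thick to z = 45. On the +x side (x = 57 to 195) a closed housing of height 45 over which the window parks. Aluminium rails along both sides (to y = +-127, z = 55), along x
- window (a joint): sliding clear window over the well, aluminium framed, 130 (x) x 238 (y), 47 to 54 above the bench: 0 m = fully shut (covers the well), 0.12 m = fully open, towards stage +x. Starts shut or up to 25 mm ajar; stays where it is left; about 1 to 3 N to slide
- window_grip (a point): middle of the top edge of the window's upright dark steel grip, 82 above the bench; moves with the window. The grip is a fin 12 (stage x) x 60 (stage y) and 30 tall, in the middle of the window
- swab_pot: loose blue plastic pot of cotton swabs, 60 dia x 70 tall, swabs to 110; origin centre of underside; bystander
- jug: loose white plastic bottle with blue cap, 70 dia x 150 tall; origin centre of underside; bystander
- driver: loose screwdriver about 130 long lying on the bench; bystander
- chip_box: loose flat red plastic box with clear top, 70 x 50 x 26; origin centre of underside; bystander
- post: loose black optical post on a 36 square foot, 22 dia, 58 tall; origin centre of underside; bystander
- jar: loose small amber glass jar with black cap, 48 dia x 50 tall; origin centre of underside; bystander
There are look-alikes about, which are no part of the job. Leave any purple look-alike of the plate4 alone. Leave any brown look-alike of the plate2 alone.

How it is judged:
On the way, in this order (a step that is already met when the one before it is completed fails the run):
1. the window is slid fully open (at least 105 of its 120 mm) (value of joint window above 0.105 m), for 0.2 s.
2. a plate has been tipped up and leans in its pocket with the fingers off it (((angle between plate1's own z axis and vertical between 0.45 and 0.9 rad and z of plate1 in the frame of tray below 0.056 m and x of plate1 in the frame of tray between -0.03 and 0.03 m and y of plate1 in the frame of tray between -0.1 and 0.1 m and contact force between plate1 and the fingers below 0.05 N) or (angle between plate2's own z axis and vertical between 0.45 and 0.9 rad and z of plate2 in the frame of tray below 0.056 m and x of plate2 in the frame of tray between -0.03 and 0.03 m and y of plate2 in the frame of tray between -0.1 and 0.1 m and contact force between plate2 and the fingers below 0.05 N) or (angle between plate3's own z axis and vertical between 0.45 and 0.9 rad and z of plate3 in the frame of tray below 0.056 m and x of plate3 in the frame of tray between -0.03 and 0.03 m and y of plate3 in the frame of tray between -0.1 and 0.1 m and contact force between plate3 and the fingers below 0.05 N) or (angle between plate4's own z axis and vertical between 0.45 and 0.9 rad and z of plate4 in the frame of tray below 0.056 m and x of plate4 in the frame of tray between -0.03 and 0.03 m and y of plate4 in the frame of tray between -0.1 and 0.1 m and contact force between plate4 and the fingers below 0.05 N))), for 0.2 s.
3. all plates lie flat on the floor of the well, lengthwise (z of plate1 in the frame of stage between 0.021 and 0.029 m and x of plate1 in the frame of stage between -0.057 and 0.057 m and y of plate1 in the frame of stage between -0.112 and 0.112 m and angle between the z axis of each of plate1, plate2, plate3, plate4 and the z axis of stage, either way round below 0.1 rad and angle between the x axis of each of plate1, plate2, plate3, plate4 and the x axis of stage, either way round below 0.26 rad and linear speed of each of plate1, plate2, plate3, plate4 below 0.02 m/s and z of plate2 in the frame of stage between 0.021 and 0.029 m and x of plate2 in the frame of stage between -0.057 and 0.057 m and y of plate2 in the frame of stage between -0.112 and 0.112 m and z of plate3 in the frame of stage between 0.021 and 0.029 m and x of plate3 in the frame of stage between -0.057 and 0.057 m and y of plate3 in the frame of stage between -0.112 and 0.112 m and z of plate4 in the frame of stage between 0.021 and 0.029 m and x of plate4 in the frame of stage between -0.057 and 0.057 m and y of plate4 in the frame of stage between -0.112 and 0.112 m), for 0.2 s.
4. the window is slid fully shut (value of joint window below 0.006 m), for 0.2 s.
At the end, for the whole second after the job is handed in: every plate present lies at rest flat on the floor of the stage's well (not on another plate, within 0.1 rad of level), its length within 0.26 rad (15 degrees) of the window's sliding direction, and the window is shut to within 6 mm (all of step 3 and value of joint window below 0.006 m); the robot touches nothing.
It fails at once if a bystander is shoved more than 30 mm (distance of any of swab_pot, jug, driver, chip_box, post, jar from where it was at the start of the episode above 0.03 m).
Of plate1, plate2, plate3, plate4 only 3 to 4 are there at a start; the rules pass over those that are not, and their reading is None.
At some moment in a run one of plate1, plate2, plate3, plate4 may be knocked a few centimetres aside while the robot is not near it.
Once in a run the grip may slacken for a moment while it holds something.
It also fails if it takes over 210 s, if anything falls off the work surface, if the arm or the gripper's body presses on something with over 40 N, if the wrist force passes 120 N, or if a joint passes its speed limit or range.

### The arm

A 6-joint arm with a two-finger parallel gripper is mounted at the origin on the work surface. World frame = base frame: x ahead of the robot, y to its left, z up, the work surface at z = 0. Lengths are in m, angles in rad, forces in N, time in s.
With the tool pointing down it reaches from about 0.35 to 0.725 m from the base axis. Payload 6 kg.
Tool frame: the origin (TCP) lies between the finger pads; the fingertips stand 25 mm ahead of it and the grasp point (between the pads) lies 6 mm ahead of it; z points along the fingers, y is the line along which they close (so a half turn about z gives the same grasp; the last joint's range is limited). The gripper opens to 85 mm and grips with 20 to 120 N. Pads are 22 mm wide; open, the fingers measure 114 mm over their backs; the gripper's body (76 mm by 85 mm) begins 54 mm behind the grasp point. The pads swing forward as they close: fully open they stand 13 mm farther back than shut.
Start: joints at [-0.792, 0.04, 0.085, 0, -1.615, -0.334], TCP at [0.258, -0.542, 0.256] pointing down, gripper open.
Joint ranges: [-2.56, 2.56], [-1.29, 2.01], [-1.08, 1.49], [-3.29, 1.98], [-2.81, -0.18], [-2.99, 2.99]. Speed limits (rad/s): [2.57, 2.57, 3.01, 3.14, 3.14, 3.14].

### API

Orientations are given as a rotation vector (axis times angle).
In Python, from workcell import env gives the robot as it stands.
- The arm moves only by the tool drive_tool, never from a script. Its argument "plan" is a list that holds one entry, the list of rows, each a list of 6 numbers: the shift along the tool's x, y, z in m, then the turn, a rotation vector about the tool's x, y, z in degrees. In form: [[[x, y, z, ax, ay, az], ...]]. A call has 1 to 8 rows; each row is the pose to reach, as a shift and turn from the pose commanded when the call began, along the tool's axes at that moment; what a row does not reach only later rows make up. A row lasts 1/8 s, in which the tool goes at most 62.5 mm and 10.7 degrees, less where a joint would pass 70% of its speed; a pose out of reach is approached as far as the arm can. A call with a gripper value outside its range is refused whole. "jaw" is the closure, from -1 (fully open) to 1 (shut), set as the call begins (left out, the last holds). The fingers move at their own pace and stop on an object; the grip force is fixed at half the most. Time passes only in rows, so rows that repeat a pose let the fingers close. It gives the time, the measured TCP pose, the force, the opening and the grip force at its end, in the units of the state.
- env.get_obs(): the state, without advancing time (a new reading comes with each control period).
- env.read_camera(name): name is "side" or "top"; returns (picture, depth): 400x640x3 uint8, red, green, blue; 400x640 float32, m along the optical axis (not along the pixel's ray), 0 where there is no reading.
- env.camera_info(name): a dict with "camera_matrix" (3x3 intrinsics, pixels), "distortion" ([k1, k2, p1, p2, k3] as OpenCV has them; the pictures are not rectified), "view" (4x4, takes a point from world to camera coordinates). Camera axes: x right, y up, looking along -z (the intrinsics and any distortion apply to the point x, -y, -z); pixel columns grow to the right and rows downward; lengths in m; the calibration is good to about 2 mm. A picture is of the moment at which its call begins. camera_info takes no time and is no camera call.
- env.finish_job(): hands the job in; it is judged then, once.
The state is a dict: "t": time; "joint_pos": joint angles; "dq": joint speeds; "effort": joint torques, N m; "ee_pos": TCP position; "orientation": TCP orientation; "force": force on the tool from outside, world axes, zero at the start; "wrist_torque": the same for the moment, N m; "opening": opening from 0.0 (shut) to 1.0 (fully open); "grip_force": force on a finger pad.
Only numpy, scipy, OpenCV 4.12 (cv2) and the standard library are available. Lean on these libraries where they do the work, as an engineer would, in place of code of your own. Each camera call takes 0.05 s, during which the arm holds its last target. There are 200 camera calls.

## Working session

There is one attempt and no reset: what is moved stays moved. The work goes in short steps, Python scripts to look and compute and a tool call to move; the robot and the scene stay as the last step left them, time stands still between calls to the robot, and variables do not carry over. Pictures are saved under pics/ and viewed, at most 14 in all, crops included, and the job is handed in when it is done.

Besides the shell and the picture viewer there is one more tool, called after "Request:" by a JSON object that holds its "fn" and its "kwargs". drive_tool: Moves the arm, as the interface text tells. Its arguments: {"type":"object","properties":{"plan":{"type":"array","items":{"type":"array","items":{"type":"array","items":{"type":"number"}}}},"jaw":{"type":"number"}},"required":["plan"]}

```bash
mkdir -p pics; ls; cat > h.py <<'E'
import numpy as np, cv2
from workcell import env
from scipy.spatial.transform import Rotation as R
def info(n):
    c=env.camera_info(n); return np.array(c["camera_matrix"],float),np.array(c["distortion"],float),np.array(c["view"],float)
def ray(n,uv):
    K,d,V=info(n); p=cv2.undistortPoints(np.array(uv,float).reshape(-1,1,2),K,d).reshape(-1,2)
    D=np.c_[p[:,0],-p[:,1],-np.ones(len(p))]@V[:3,:3]   # R^T d
    return -V[:3,:3].T@V[:3,3],D
def onplane(n,uv,z):
    o,D=ray(n,uv); return o+D*((z-o[2])/D[:,2])[:,None]
def proj(n,P):
    K,d,V=info(n); P=np.atleast_2d(P).astype(float); c=P@V[:3,:3].T+V[:3,3]
    q=c*[1,-1,-1]; return cv2.projectPoints(q,np.zeros(3),np.zeros(3),K,d)[0].reshape(-1,2)
def cloud(n,dep):
    v,u=np.mgrid[0:dep.shape[0],0:dep.shape[1]]
    o,D=ray(n,np.c_[u.ravel(),v.ravel()]); return (o+D*dep.reshape(-1,1)).reshape(dep.shape+(3,))
def shot(n,tag):
    im,dep=env.read_camera(n); cv2.imwrite(f"pics/{tag}.png",im[:,:,::-1]); np.savez(f"pics/{tag}.npz",im=im,dep=dep); return im,dep
def st():
    o=env.get_obs(); print({k:np.round(o[k],3).tolist() for k in("t","ee_pos","orientation","force","opening","grip_force","joint_pos")})
    return o
E
python3 - <<'E'
from h import *
st()
for n in("top","side"):
    shot(n,n+"0"); K,d,V=info(n); print(n,K.tolist(),d,(-V[:3,:3].T@V[:3,3]).round(3))
E
```

```text
pics
{'t': 0.0, 'ee_pos': [0.258, -0.541, 0.255], 'orientation': [0.693, -3.064, -0.003], 'force': [0.207, -0.166, 0.669], 'opening': 0.999, 'grip_force': 0.0, 'joint_pos': [-0.792, 0.041, 0.084, -0.0, -1.616, -0.334]}
top [[445.41295844367306, 0.0, 319.38245775122755], [0.0, 445.41295844367306, 201.85362227413376], [0.0, 0.0, 1.0]] [-0.03071535  0.          0.          0.          0.        ] [ 0.271 -0.029  1.414]
side [[373.10536288879536, 0.0, 319.79068477291986], [0.0, 373.10536288879536, 205.68854671878583], [0.0, 0.0, 1.0]] [-0.04118155  0.          0.          0.          0.        ] [ 0.265 -0.746  0.765]
```

View pics/top0.png

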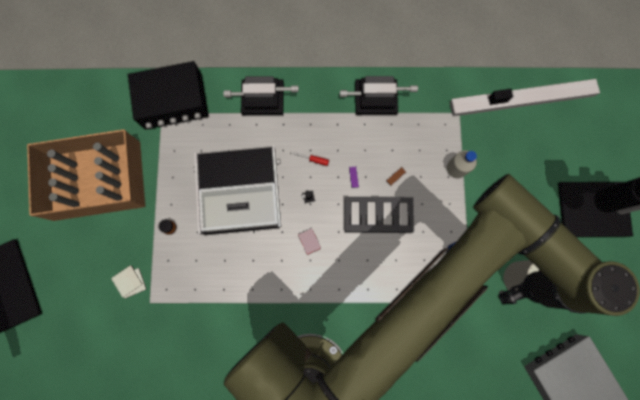

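View pics/side0.png

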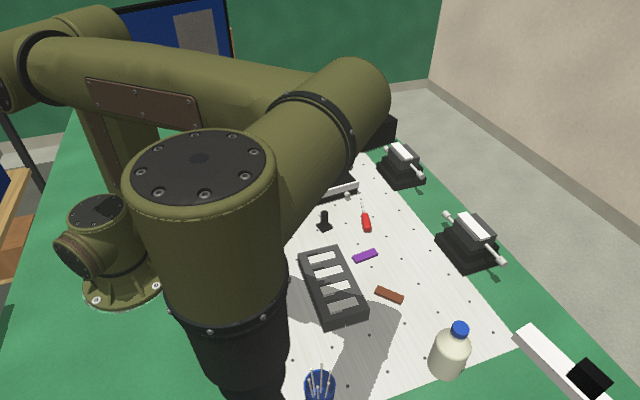

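The top view shows the stage at about (237,190) with its window's dark grip at (237,206), and the tray at (378,214). The purple (353,177) and brown (397,176) bars are the look-alikes on the bench. The side view confirms the tray at (333,285). Next I'll measure these.

```bash
python3 - <<'E'
from h import *
z=np.load("pics/top0.npz"); im,dep=z["im"],z["dep"]
K,d,V=info("top"); print(V.round(3).tolist())
C=cloud("top",dep)
np.set_printoptions(suppress=True,precision=4)
for n,(u,v) in dict(bench=(330,270),grip=(237,206),trayTop=(378,200),plate=(371,214),stagehous=(237,165),floorwin=(215,215),post=(308,195),box=(308,240),jar=(167,227),purple=(353,177)).items(): print(n,im[v,u],C[v,u])
crop=cv2.resize(im[135:245,185:425],None,fx=3.3,fy=3.3,interpolation=cv2.INTER_CUBIC)
cv2.imwrite("pics/c0.png",crop[:,:,::-1])
# tray top by height
def rect(mask,name,zz):
    cs=cv2.findContours(mask.astype(np.uint8),0,2)[0]
    for c in cs:
        if cv2.contourArea(c)<60: continue
        P=onplane("top",c.reshape(-1,2),zz)[:,:2].astype(np.float32)
        r=cv2.minAreaRect(P); print(name,np.array(r[0]),np.array(r[1]),r[2], cv2.boundingRect(c))
Z=C[:,:,2]; g=im.astype(int).sum(2)
box=np.zeros(Z.shape,bool); box[180:245,335:425]=1
rect(box&(Z>.03)&(Z<.07),"tray",.045)
rect(box&(Z>.03)&(Z<.07)&(g>330),"bright",.045)
box[:]=0; box[135:245,185:290]=1
rect(box&(Z>.035)&(Z<.075),"stage",.05)
rect(box&(Z>.066),"grip",.082)
E
```

```text
[[-0.003, -1.0, -0.0, -0.028], [0.984, -0.003, 0.178, -0.518], [-0.178, 0.0, 0.984, -1.344], [0.0, 0.0, 0.0, 1.0]]
bench [124 121 118] [ 0.3082 -0.0627 -0.0018]
grip [62 60 60] [0.4993 0.2208 0.08  ]
trayTop [77 74 74] [ 0.5239 -0.2139  0.0404]
plate [194 187 180] [ 0.4789 -0.1903  0.0446]
stagehous [32 31 30] [0.6376 0.2315 0.0441]
floorwin [182 180 170] [0.4767 0.2945 0.0476]
post [42 39 40] [0.5367 0.0053 0.0598]
box [174 147 150] [0.4004 0.006  0.025 ]
jar [35 32 33] [0.439  0.4409 0.0518]
purple [116  59 134] [ 0.6054 -0.139   0.01  ]
tray [ 0.4807 -0.2161] [0.2142 0.1102] 89.79214477539062 (345, 196, 70, 36)
bright [ 0.4801 -0.2885] [0.0156 0.0599] 87.99353790283203 (400, 204, 6, 20)
bright [ 0.4835 -0.2403] [0.025  0.0665] 88.38166809082031 (383, 202, 9, 22)
bright [ 0.4821 -0.1904] [0.025  0.0696] 88.74496459960938 (367, 202, 9, 23)
bright [ 0.4823 -0.1406] [0.025  0.0695] 89.11006927490234 (351, 202, 9, 23)
stage [0.5599 0.2293] [0.2637 0.2575] 5.277134895324707 (194, 145, 87, 89)
grip [0.5026 0.222 ] [0.0148 0.0583] 5.107448577880859 (227, 202, 20, 6)
```

View pics/c0.png

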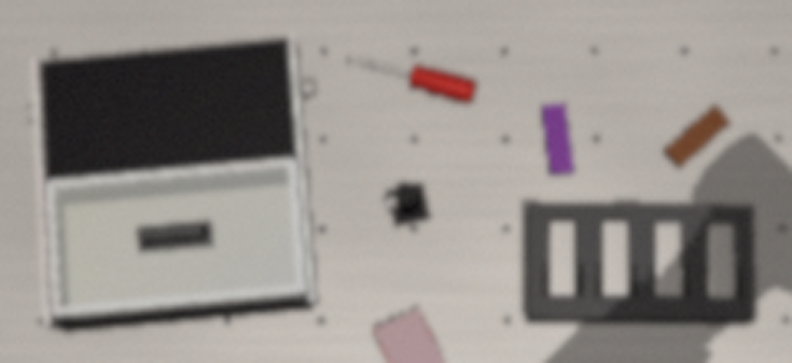

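The crop shows the stage with the grip at crop (175,235). The tray is at (640,262) with four steel bars in it, the rightmost in shadow. The purple (558,140) and brown (697,135) bars lie on the bench outside the tray, so they are the look-alikes and I'll leave them. The stage yaw is about +5.2° and the window is about 7 mm ajar. I'll check which end has the relief and refine the yaw, then work out the approach to the window.

```bash
cat >> h.py <<'E'
def Rot(yaw,tilt=0):  # tool down, tool y at yaw(deg) from world x; tilt about tool y: fingers lean to +(-x tool)
    a=np.radians(yaw); y=np.array([np.cos(a),np.sin(a),0]); z=np.array([0,0,-1.]); x=np.cross(y,z)
    return R.from_matrix(np.c_[x,y,z])*R.from_rotvec([0,-np.radians(tilt),0])
def rel(pts,base=None):
    """pts: list (pos, Rotation) -> rows relative to the current measured pose"""
    o=env.get_obs(); p0=np.array(o["ee_pos"]) if base is None else base[0]
    r0=R.from_rotvec(o["orientation"]) if base is None else base[1]
    for p,r in pts: print(np.r_[r0.inv().apply(np.array(p)-p0).round(4),np.degrees((r0.inv()*r).as_rotvec()).round(1)].tolist())
ST=np.array([.4952,.2234]); SY=np.radians(5.2)
def stage(x,y,z): return np.r_[ST+[x*np.cos(SY)-y*np.sin(SY),x*np.sin(SY)+y*np.cos(SY)],z]
E
python3 - <<'E'
from h import *
np.set_printoptions(suppress=True,precision=4,linewidth=200)
z=np.load("pics/top0.npz"); im,dep=z["im"],z["dep"]; g=im.astype(int).sum(2)
# intensity just beside the pockets (16mm off axis) along tray x
for y in (-75,-25):
  for dx in (-44,-30,-20,-10,5,20,30,44):
    P=[[.4807+dx/1e3,-.2161-y/1e3*1+s*.0155,.045] for s in(-1,1)]
    q=proj("top",P); print(y,dx,[int(cv2.remap(g.astype(np.float32),np.float32([[a[0]]]),np.float32([[a[1]]]),1)[0,0]) for a in q])
# stage sanity: project outline corners
print(proj("top",[stage(-.065,-.127,.055),stage(-.065,.127,.055),stage(.195,.127,.055),stage(.195,-.127,.055)]).round(0))
rel([(stage(-.03,-.002,.22),Rot(95.2)),(stage(-.03,-.002,.086),Rot(95.2))])
E
```

```text
-75 -44 [228, 228]
-75 -30 [179, 273]
-75 -20 [175, 277]
-75 -10 [194, 278]
-75 5 [236, 299]
-75 20 [236, 284]
-75 30 [235, 258]
-75 44 [223, 219]
-25 -44 [147, 230]
-25 -30 [157, 272]
-25 -20 [197, 279]
-25 -10 [221, 279]
-25 5 [255, 290]
-25 20 [258, 275]
-25 30 [251, 269]
-25 44 [222, 223]
[[280. 226.]
 [198. 233.]
 [194. 152.]
 [274. 145.]]
[-0.5142, 0.5968, 0.0363, 0.1, -0.0, 20.3]
[-0.5143, 0.5966, 0.1703, 0.1, -0.0, 20.3]
```

Beside the pockets it is darker at the near end (−x world), so the relief is there and the tray axes match the world axes. The stage outline reprojects well. Moving to the window grip.

Request:
{"fn": "drive_tool", "kwargs": {"plan": [[[-0.15, 0.18, 0.036, 0, 0, 8], [-0.3, 0.35, 0.036, 0, 0, 20.3], [-0.514, 0.597, 0.036, 0, 0, 20.3], [-0.514, 0.597, 0.036, 0, 0, 20.3], [-0.514, 0.597, 0.036, 0, 0, 20.3], [-0.514, 0.597, 0.036, 0, 0, 20.3], [-0.514, 0.597, 0.036, 0, 0, 20.3], [-0.514, 0.597, 0.036, 0, 0, 20.3]]], "jaw": 1}}

```text
t: 1.1
ee_pos: [0.3874, -0.0639, 0.2304]
orientation: [-0.142, 3.138, 0.001]
force: [0.8, -0.3, -0.4]
opening: -0.002
grip_force: 0.0
```

```bash
python3 - <<'E'
from h import *
st(); rel([(stage(-.03,-.002,.22),Rot(95.2)),(stage(-.03,-.002,.086),Rot(95.2))])
E
```

```text
{'t': 1.1, 'ee_pos': [0.387, -0.064, 0.23], 'orientation': [-0.142, 3.138, 0.001], 'force': [0.766, -0.273, -0.413], 'opening': -0.002, 'grip_force': 0.0, 'joint_pos': [0.361, -0.549, -0.445, -0.0, -1.674, -1.841]}
[-0.1034, 0.2743, 0.0106, 0.0, 0.0, 0.0]
[-0.1033, 0.2742, 0.1446, 0.0, 0.0, 0.0]
```

Request:
{"fn": "drive_tool", "kwargs": {"plan": [[[-0.103, 0.274, 0.01, 0, 0, 0], [-0.103, 0.274, 0.01, 0, 0, 0], [-0.103, 0.274, 0.01, 0, 0, 0], [-0.103, 0.274, 0.01, 0, 0, 0], [-0.103, 0.274, 0.01, 0, 0, 0], [-0.103, 0.274, 0.06, 0, 0, 0], [-0.103, 0.274, 0.11, 0, 0, 0], [-0.103, 0.274, 0.145, 0, 0, 0]]]}}

```text
t: 2.1
ee_pos: [0.4642, 0.2158, 0.0824]
orientation: [0.142, -3.136, 0.002]
force: [-0.2, 0.4, -0.2]
opening: 0.002
grip_force: 0.0
```

```bash
python3 - <<'E'
from h import *
st(); rel([(stage(-.018,-.002,.086),Rot(95.2)),(stage(.100,-.002,.086),Rot(95.2))])
shot("top","t1");shot("side","s1")
E
```

```text
{'t': 2.1, 'ee_pos': [0.464, 0.216, 0.082], 'orientation': [0.142, -3.136, 0.002], 'force': [-0.205, 0.369, -0.152], 'opening': 0.002, 'grip_force': 0.0, 'joint_pos': [0.828, -0.146, -0.412, -0.001, -1.307, -2.308]}
[-0.0135, 0.0028, -0.0037, -0.1, -0.2, -0.0]
[-0.1315, 0.0028, -0.004, -0.1, -0.2, -0.0]
```

View pics/s1.png

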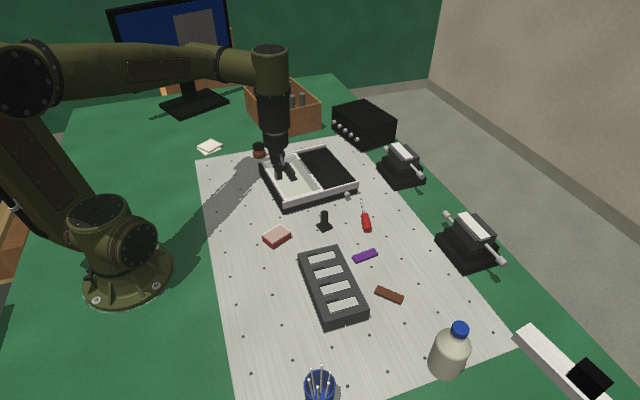

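The side view shows the shut fingers just in front of the dark grip at about (285,172). The tray is at (333,287) with four plates in it. Pushing the window open.

Request:
{"fn": "drive_tool", "kwargs": {"plan": [[[-0.01, 0.003, -0.004, 0, 0, 0], [-0.025, 0.003, -0.004, 0, 0, 0], [-0.045, 0.003, -0.004, 0, 0, 0], [-0.065, 0.003, -0.004, 0, 0, 0], [-0.085, 0.003, -0.004, 0, 0, 0], [-0.105, 0.003, -0.004, 0, 0, 0], [-0.12, 0.003, -0.004, 0, 0, 0], [-0.131, 0.003, -0.004, 0, 0, 0]]]}}

```text
t: 3.2
ee_pos: [0.5974, 0.2318, 0.0919]
orientation: [-0.142, 3.136, 0.002]
force: [-0.9, 0.5, 0.7]
opening: 0.003
grip_force: 0.8
```

```bash
python3 - <<'E'
from h import *
st(); rel([(stage(.100,-.002,.086),Rot(95.2))])
im,dep=shot("top","t2"); C=cloud("top",dep)
Z=C[:,:,2]; m=np.zeros(Z.shape,bool); m[135:245,185:290]=1
for T in (.068,): print((m&(Z>T)).sum())
crop=cv2.resize(im[135:245,185:425],None,fx=3.3,fy=3.3,interpolation=cv2.INTER_CUBIC); cv2.imwrite("pics/c2.png",crop[:,:,::-1])
E
```

```text
{'t': 3.2, 'ee_pos': [0.597, 0.232, 0.092], 'orientation': [-0.142, 3.136, 0.002], 'force': [-0.946, 0.547, 0.705], 'opening': 0.003, 'grip_force': 0.752, 'joint_pos': [0.682, 0.186, -0.058, 0.0, -1.324, -2.162]}
[0.0026, -0.0011, 0.0059, 0.1, 0.2, -0.0]
2563
```

View pics/c2.png

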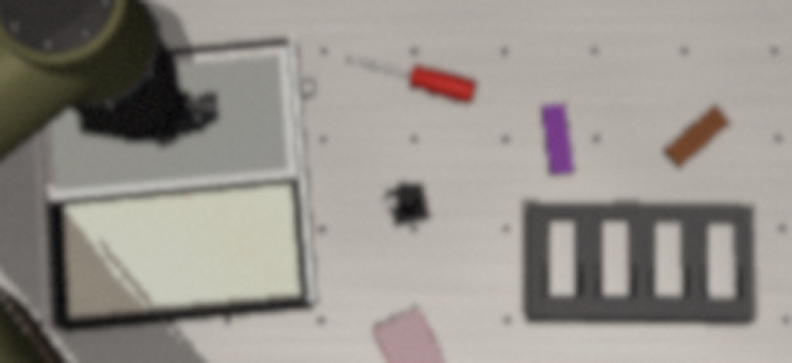

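```bash
cat >> h.py <<'E'
def tostage(P): 
    P=np.atleast_2d(P); d=P[:,:2]-ST; c,s=np.cos(SY),np.sin(SY); return np.c_[d[:,0]*c+d[:,1]*s,-d[:,0]*s+d[:,1]*c,P[:,2]]
def tray(x,y,z): return np.array([.4807+x,-.2161+y,z])
E
python3 - <<'E'
from h import *
np.set_printoptions(suppress=True,precision=4,linewidth=200)
print("win edge",tostage(onplane("top",[[185+60/3.3,135+199/3.3],[185+290/3.3,135+179/3.3]],.054)))
q=onplane("top",np.array([[65,205],[298,180],[303,298],[72,318]])/3.3+[185,135],.033);print("floor region",tostage(q))
im=np.load("pics/t2.npz")["im"]; g=im.astype(int).sum(2); m=np.zeros(g.shape,np.uint8); m[198:230,346:412]=g[198:230,346:412]>330
for c in cv2.findContours(m,0,2)[0]:
    if cv2.contourArea(c)>60:
        r=cv2.minAreaRect(onplane("top",c.reshape(-1,2),.045)[:,:2].astype(np.float32)); print("plate",np.array(r[0]),np.array(r[1]),r[2])
st(); Q=[(stage(.06,-.002,.16),Rot(95.2)),(tray(-.02,.07,.16),Rot(90)),(tray(-.02,.075,.085),Rot(90))]; rel(Q)
E
```

```text
win edge [[ 0.0524  0.1046  0.054 ]
 [ 0.0512 -0.1134  0.054 ]]
floor region [[ 0.0507  0.1053  0.033 ]
 [ 0.0541 -0.1192  0.033 ]
 [-0.06   -0.1152  0.033 ]
 [-0.0587  0.104   0.033 ]]
plate [ 0.4801 -0.2901] [0.025  0.0726] 88.02399444580078
plate [ 0.4819 -0.2403] [0.025  0.0697] 88.38612365722656
plate [ 0.4821 -0.1904] [0.025  0.0696] 88.74872589111328
plate [ 0.4823 -0.1406] [0.025  0.0695] 89.11117553710938
{'t': 3.25, 'ee_pos': [0.598, 0.232, 0.091], 'orientation': [-0.142, 3.137, 0.002], 'force': [-1.868, -0.601, -0.527], 'opening': -0.002, 'grip_force': 0.0, 'joint_pos': [0.682, 0.187, -0.058, 0.0, -1.324, -2.162]}
[0.0426, -0.0009, -0.0687, 0.1, 0.1, -0.0]
[0.1702, -0.3638, -0.0693, 0.1, 0.1, 5.2]
[0.1699, -0.3589, 0.0057, 0.1, 0.1, 5.2]
```

Four plates are in the tray and the window is about 0.117 m open. Next, over to pocket 4.

Request:
{"fn": "drive_tool", "kwargs": {"plan": [[[0.02, 0, -0.04, 0, 0, 0], [0.04, 0, -0.069, 0, 0, 0], [0.17, -0.364, -0.069, 0, 0, 5.2], [0.17, -0.364, -0.069, 0, 0, 5.2], [0.17, -0.364, -0.069, 0, 0, 5.2], [0.17, -0.364, -0.069, 0, 0, 5.2], [0.17, -0.364, -0.069, 0, 0, 5.2], [0.17, -0.364, -0.069, 0, 0, 5.2]]]}}

```text
t: 4.25
ee_pos: [0.4617, -0.1374, 0.16]
orientation: [-0.0, 3.138, -0.0]
force: [1.0, -0.8, 0.6]
opening: 0.0
grip_force: 0.0
```

```bash
python3 - <<'E'
from h import *
st(); rel([(np.array([.4607,-.1407,z]),Rot(90)) for z in (.16,.085,.075,.062)])
E
```

```text
{'t': 4.25, 'ee_pos': [0.462, -0.137, 0.16], 'orientation': [-0.0, 3.138, -0.0], 'force': [0.988, -0.762, 0.634], 'opening': 0.0, 'grip_force': 0.0, 'joint_pos': [0.131, -0.278, -0.381, 0.001, -1.465, -1.702]}
[0.001, -0.0033, 0.0, -0.0, 0.2, 0.0]
[0.0012, -0.0032, 0.075, -0.0, 0.2, 0.0]
[0.0012, -0.0032, 0.085, -0.0, 0.2, 0.0]
[0.0013, -0.0032, 0.098, -0.0, 0.2, 0.0]
```

Request:
{"fn": "drive_tool", "kwargs": {"plan": [[[0, 0, 0, 0, 0, 0], [0, 0, 0, 0, 0, 0], [0, 0, 0, 0, 0, 0]]]}}

```text
t: 4.62
ee_pos: [0.4625, -0.1346, 0.1587]
orientation: [-0.002, 3.141, 0.0]
force: [-0.0, -0.4, 0.1]
opening: 0.001
grip_force: 0.0
```

```bash
python3 - <<'E'
from h import *
st(); rel([(np.array([.4607,-.1407,z]),Rot(90)) for z in (.16,.085,.075,.062)])
E
```

```text
{'t': 4.625, 'ee_pos': [0.462, -0.135, 0.159], 'orientation': [-0.002, 3.141, 0.0], 'force': [-0.01, -0.395, 0.135], 'opening': 0.001, 'grip_force': 0.0, 'joint_pos': [0.137, -0.275, -0.381, -0.0, -1.465, -1.706]}
[0.0018, -0.0061, -0.0013, 0.0, 0.0, 0.1]
[0.0018, -0.0061, 0.0737, 0.0, 0.0, 0.1]
[0.0018, -0.0061, 0.0837, 0.0, 0.0, 0.1]
[0.0018, -0.0061, 0.0967, 0.0, 0.0, 0.1]
```

Request:
{"fn": "drive_tool", "kwargs": {"plan": [[[0.002, -0.006, 0.03, 0, 0, 0], [0.002, -0.006, 0.068, 0, 0, 0], [0.002, -0.006, 0.08, 0, 0, 0], [0.002, -0.006, 0.088, 0, 0, 0], [0.002, -0.006, 0.094, 0, 0, 0], [0.002, -0.006, 0.097, 0, 0, 0], [0.002, -0.006, 0.097, 0, 0, 0]]]}}

```text
t: 5.5
ee_pos: [0.4603, -0.1416, 0.0617]
orientation: [0.0, 3.141, 0.0]
force: [-0.0, 0.3, 1.2]
opening: 0.003
grip_force: 0.0
```

```bash
python3 - <<'E'
from h import *
st()
im,dep=shot("side","s3"); crop=cv2.resize(im[225:345,270:400],None,fx=4.5,fy=4.5,interpolation=cv2.INTER_CUBIC); cv2.imwrite("pics/c3.png",crop[:,:,::-1])
E
```

```text
{'t': 5.5, 'ee_pos': [0.46, -0.142, 0.062], 'orientation': [0.0, 3.141, 0.0], 'force': [-0.032, 0.312, 1.165], 'opening': 0.003, 'grip_force': 0.0, 'joint_pos': [0.122, -0.222, -0.517, 0.0, -1.275, -1.693]}
```

View pics/c3.png

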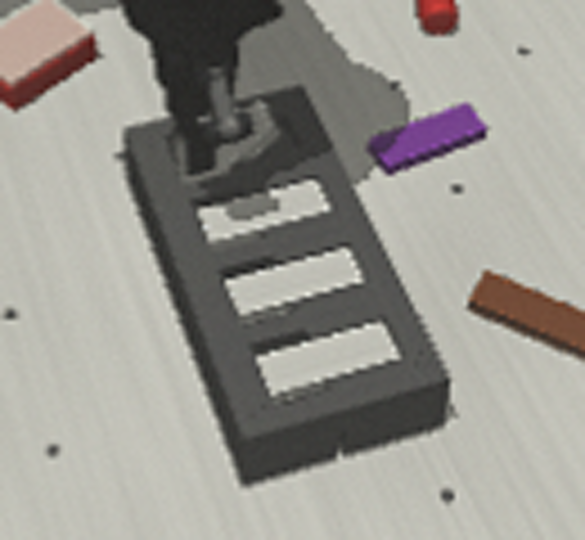

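The side crop shows the pocket‑4 plate with its far end rising at about (255,135). I'll press slightly deeper to check that it rests on the slope.

Request:
{"fn": "drive_tool", "kwargs": {"plan": [[[0, 0, 0.001, 0, 0, 0], [0, 0, 0.002, 0, 0, 0], [0, 0, 0.003, 0, 0, 0]]]}}

```text
t: 5.92
ee_pos: [0.4605, -0.1418, 0.0608]
orientation: [-0.0, 3.14, -0.001]
force: [-9.4, 4.2, 17.7]
opening: -0.002
grip_force: 9.1
```

The force rise shows the plate is on the slope. Lifting off and moving to pocket 3.

Request:
{"fn": "drive_tool", "kwargs": {"plan": [[[0, 0, -0.02, 0, 0, 0], [0, 0, -0.06, 0, 0, 0], [0, -0.049, -0.06, 0, 0, 0], [0, -0.049, -0.06, 0, 0, 0], [0, -0.049, -0.06, 0, 0, 0], [0, -0.049, -0.06, 0, 0, 0]]]}}

```text
t: 6.68
ee_pos: [0.46, -0.1901, 0.1182]
orientation: [0.001, -3.141, -0.0]
force: [-0.5, 0.6, -0.3]
opening: 0.003
grip_force: 0.0
```

```bash
python3 - <<'E'
from h import *
st(); rel([(np.array([.4607,-.1905,z]),Rot(90)) for z in (.085,.075,.062)])
im,dep=shot("side","s4"); crop=cv2.resize(im[225:345,270:400],None,fx=4.5,fy=4.5,interpolation=cv2.INTER_CUBIC); cv2.imwrite("pics/c4.png",crop[:,:,::-1])
E
```

```text
{'t': 6.675, 'ee_pos': [0.46, -0.19, 0.118], 'orientation': [0.001, -3.141, -0.0], 'force': [-0.538, 0.638, -0.324], 'opening': 0.003, 'grip_force': 0.0, 'joint_pos': [0.014, -0.212, -0.403, -0.0, -1.38, -1.584]}
[-0.0008, -0.0005, 0.0332, 0.0, -0.0, 0.0]
[-0.0008, -0.0005, 0.0432, 0.0, -0.0, 0.0]
[-0.0008, -0.0005, 0.0562, 0.0, -0.0, 0.0]
```

View pics/c4.png

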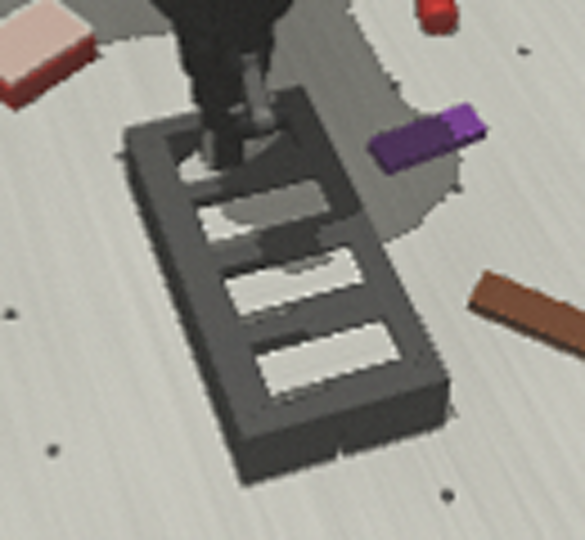

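The pocket‑4 plate leans, with its low end showing at crop (200,165). Pressing pocket 3.

Request:
{"fn": "drive_tool", "kwargs": {"plan": [[[-0.001, 0, 0.03, 0, 0, 0], [-0.001, 0, 0.043, 0, 0, 0], [-0.001, 0, 0.05, 0, 0, 0], [-0.001, 0, 0.055, 0, 0, 0], [-0.001, 0, 0.058, 0, 0, 0], [-0.001, 0, 0.059, 0, 0, 0]]]}}

```text
t: 7.48
ee_pos: [0.4614, -0.1907, 0.0622]
orientation: [-0.001, 3.141, -0.001]
force: [-8.3, 5.8, 17.7]
opening: 0.002
grip_force: 9.6
```

Request:
{"fn": "drive_tool", "kwargs": {"plan": [[[0, 0, -0.02, 0, 0, 0], [0, 0, -0.059, 0, 0, 0], [0, -0.05, -0.059, 0, 0, 0], [0, -0.05, -0.059, 0, 0, 0], [0, -0.05, -0.059, 0, 0, 0], [0, -0.05, -0.059, 0, 0, 0]]]}}

```text
t: 8.22
ee_pos: [0.4611, -0.24, 0.1184]
orientation: [-0.001, 3.142, 0.0]
force: [-1.1, 0.4, -0.8]
opening: 0.003
grip_force: 0.0
```

```bash
python3 - <<'E'
from h import *
st(); rel([(np.array([.4607,-.2403,z]),Rot(90)) for z in (.085,.075,.061)])
E
```

```text
{'t': 8.225, 'ee_pos': [0.461, -0.24, 0.118], 'orientation': [-0.001, 3.142, 0.0], 'force': [-1.086, 0.443, -0.838], 'opening': 0.003, 'grip_force': 0.0, 'joint_pos': [-0.092, -0.149, -0.348, -0.0, -1.371, -1.478]}
[0.0004, -0.0003, 0.0334, 0.0, 0.0, 0.0]
[0.0004, -0.0003, 0.0434, 0.0, 0.0, 0.0]
[0.0004, -0.0003, 0.0574, 0.0, 0.0, 0.0]
```

Request:
{"fn": "drive_tool", "kwargs": {"plan": [[[0, 0, 0.03, 0, 0, 0], [0, 0, 0.043, 0, 0, 0], [0, 0, 0.05, 0, 0, 0], [0, 0, 0.055, 0, 0, 0], [0, 0, 0.058, 0, 0, 0], [0, 0, 0.058, 0, 0, 0]]]}}

```text
t: 8.98
ee_pos: [0.4612, -0.2407, 0.0628]
orientation: [-0.0, 3.141, -0.001]
force: [-7.5, 4.4, 11.4]
opening: -0.003
grip_force: 7.0
```

Request:
{"fn": "drive_tool", "kwargs": {"plan": [[[0, 0, -0.02, 0, 0, 0], [0, 0, -0.058, 0, 0, 0], [0, -0.05, -0.058, 0, 0, 0], [0, -0.05, -0.058, 0, 0, 0], [0, -0.05, -0.058, 0, 0, 0], [0, -0.05, -0.058, 0, 0, 0]]]}}

```text
t: 9.72
ee_pos: [0.4611, -0.29, 0.1184]
orientation: [-0.001, 3.141, 0.0]
force: [0.6, -0.0, 0.2]
opening: -0.0
grip_force: 0.0
```

Request:
{"fn": "drive_tool", "kwargs": {"plan": [[[0, 0, 0.03, 0, 0, 0], [0, 0, 0.043, 0, 0, 0], [0, 0, 0.05, 0, 0, 0], [0, 0, 0.055, 0, 0, 0], [0, 0, 0.058, 0, 0, 0], [0, 0, 0.058, 0, 0, 0]]]}}

```text
t: 10.48
ee_pos: [0.4607, -0.2908, 0.063]
orientation: [0.0, -3.141, 0.001]
force: [-9.9, 4.5, 13.1]
opening: 0.002
grip_force: 8.0
```

Request:
{"fn": "drive_tool", "kwargs": {"plan": [[[0, 0, -0.02, 0, 0, 0], [0, 0, -0.06, 0, 0, 0], [0.06, 0, -0.1, 0, 0, 0], [0.09, 0, -0.12, 0, 0, 0], [0.09, 0, -0.12, 0, 0, 0], [0.09, 0, -0.12, 0, 0, 0]]], "jaw": 0.15}}

```text
t: 11.22
ee_pos: [0.3714, -0.2904, 0.1804]
orientation: [0.0, 3.14, 0.0]
force: [0.3, 0.1, 0.2]
opening: 0.427
grip_force: 0.0
```

```bash
python3 - <<'E'
from h import *
np.set_printoptions(suppress=True,precision=4,linewidth=200)
st()
im,dep=shot("side","s5"); a=cv2.resize(im[225:345,270:400],None,fx=4,fy=4,interpolation=cv2.INTER_CUBIC)
im,dep=shot("top","t5"); b=cv2.resize(im[170:240,335:425],(390,480),interpolation=cv2.INTER_CUBIC)
b=cv2.resize(im[180:240,335:425],None,fx=3,fy=3,interpolation=cv2.INTER_CUBIC); o=np.zeros((480,800,3),np.uint8); o[:,:520]=a; o[:180,525:795]=b; cv2.imwrite("pics/c5.png",o[:,:,::-1])
C=cloud("top",dep)
for y in(-.1407,-.1905,-.2403,-.2901):
    m=(abs(C[:,:,1]-y)<.009)&(C[:,:,2]>.05)&(C[:,:,2]<.075)&(abs(C[:,:,0]-.495)<.03)
    P=C[m]; print(y,len(P),P.min(0) if len(P) else 0,P.max(0) if len(P) else 0)
E
```

```text
{'t': 11.225, 'ee_pos': [0.371, -0.29, 0.18], 'orientation': [0.0, 3.14, 0.0], 'force': [0.327, 0.067, 0.225], 'opening': 0.427, 'grip_force': 0.0, 'joint_pos': [-0.234, -0.31, -0.369, -0.001, -1.511, -1.337]}
-0.1407 0 0 0
-0.1905 0 0 0
-0.2403 0 0 0
-0.2901 1 [ 0.5245 -0.2965  0.0525] [ 0.5245 -0.2965  0.0525]
```

View pics/c5.png

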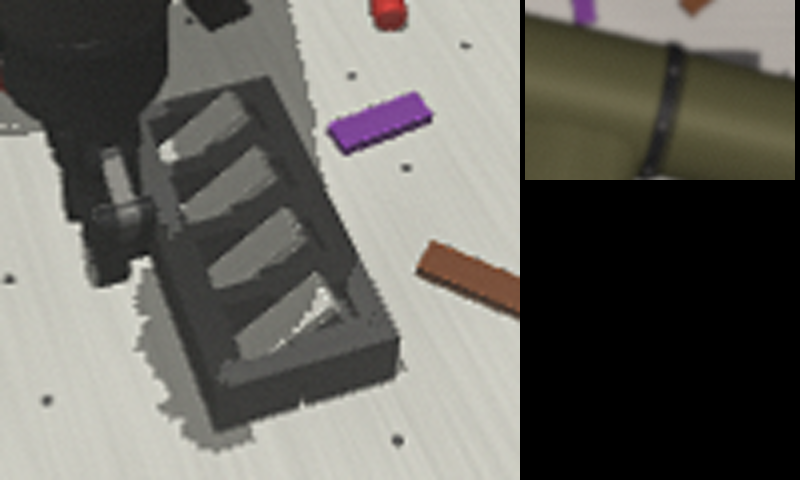

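All four plates lean, with raised ends at crop (238,100), (265,155), (290,215) and (322,285). I'll measure the raised ends from the side depth.

```bash
python3 - <<'E'
from h import *
np.set_printoptions(suppress=True,precision=4,linewidth=200)
dep=np.load("pics/s5.npz")["dep"]; C=cloud("side",dep)
for y in(-.1407,-.1905,-.2403,-.2901):
    m=(abs(C[:,:,1]-y)<.010)&(C[:,:,2]>.03)&(C[:,:,2]<.07)&(abs(C[:,:,0]-.482)<.035)
    P=C[m]; k=P[:,2]>.05; 
    f=np.polyfit(P[k,0],P[k,2],1); print(y,len(P),k.sum(),"top end",P[P[:,2].argsort()[-4:]].mean(0),"slope",np.degrees(np.arctan(f[0])),f)
# grasp target for pocket 4: TCP with pad centre s=7 back from end, tip depth d=8
def tgt(y,tilt=40,s=7,d=8,up=0,xe=.4807+.0196,ze=.0645):
    t=np.radians(tilt); u=np.array([np.cos(t),0,np.sin(t)]); n=np.array([-np.sin(t),0,np.cos(t)])
    return np.array([xe,y,ze])-u*s+n*(25-d+up)
for y in(-.1407,): 
    Q=[(tgt(y,up=.0+u),Rot(90,40)) for u in()]
def tg(y,up): 
    t=np.radians(40); u=np.array([np.cos(t),0,np.sin(t)]); n=np.array([-np.sin(t),0,np.cos(t)])
    return np.array([.5003,y,.0645])-u*.007+n*(.025-.008+up)
print(Rot(90,40).as_matrix()); 
for up in(.06,.0): print(tg(-.1407,up))
rel([(tg(-.1407,.08),Rot(90,40)),(tg(-.1407,.02),Rot(90,40)),(tg(-.1407,.0),Rot(90,40))])
E
```

```text
-0.1407 148 61 top end [ 0.5007 -0.1384  0.065 ] slope 27.54204155765471 [ 0.5215 -0.1998]
-0.1905 156 65 top end [ 0.4991 -0.1904  0.0647] slope 29.00023840391452 [ 0.5543 -0.2157]
-0.2403 179 71 top end [ 0.4984 -0.2399  0.0649] slope 31.649081683014273 [ 0.6164 -0.2456]
-0.2901 202 77 top end [ 0.4978 -0.2932  0.0642] slope 30.40410149288561 [ 0.5868 -0.2311]
[[-0.766   0.      0.6428]
 [ 0.      1.     -0.    ]
 [-0.6428 -0.     -0.766 ]]
[ 0.4454 -0.1407  0.119 ]
[ 0.484  -0.1407  0.073 ]
[-0.0614, 0.1496, 0.0451, 0.0, -40.1, -0.0]
[-0.1, 0.1495, 0.091, 0.0, -40.1, -0.0]
[-0.1129, 0.1495, 0.1063, 0.0, -40.1, -0.0]
```

The measured raised ends match the geometry (x about 0.500, z about 0.065). Tilting the tool 40° for a grasp square to the plate in pocket 4.

Request:
{"fn": "drive_tool", "kwargs": {"plan": [[[-0.03, 0.06, 0.01, 0, -10, 0], [-0.04, 0.12, 0.02, 0, -20, 0], [-0.06, 0.15, 0.035, 0, -30, 0], [-0.061, 0.15, 0.045, 0, -40, 0], [-0.061, 0.15, 0.045, 0, -40, 0], [-0.061, 0.15, 0.045, 0, -40, 0], [-0.061, 0.15, 0.045, 0, -40, 0]]]}}

```text
t: 12.2
ee_pos: [0.4341, -0.1434, 0.1353]
orientation: [-0.001, 2.452, 0.003]
force: [0.7, 0.4, -0.2]
opening: 0.426
grip_force: 0.0
```

```bash
cat >> h.py <<'E'
def tg(y,up,s=.007,d=.008,tilt=40,xe=.5003,ze=.0645):
    t=np.radians(tilt); u=np.array([np.cos(t),0,np.sin(t)]); n=np.array([-np.sin(t),0,np.cos(t)])
    return np.array([xe,y,ze])-u*s+n*(.025-d+up)
E
python3 - <<'E'
from h import *
st();rel([(tg(-.1407,u),Rot(90,40)) for u in(.08,.02,.0)])
E
```

```text
{'t': 12.2, 'ee_pos': [0.434, -0.143, 0.135], 'orientation': [-0.001, 2.452, 0.003], 'force': [0.747, 0.353, -0.215], 'opening': 0.426, 'grip_force': 0.0, 'joint_pos': [0.233, -1.119, -1.083, 0.18, -0.939, -1.859]}
[0.0018, 0.0027, -0.0002, 0.1, -0.5, -0.0]
[0.0012, 0.0026, 0.0598, 0.1, -0.5, -0.0]
[0.001, 0.0025, 0.0798, 0.1, -0.5, -0.0]
```

Joint 3 sits at its limit with a 40° tilt, so I'll use 20° at the grasp and −20° when placing. Backing out of the limit.

```bash
cat >> h.py <<'E'
def tg2(y,up,tilt=20,tip=(.4997,.0505)):
    t=np.radians(tilt); n=np.array([-np.sin(t),0,np.cos(t)])
    return np.array([tip[0],y,tip[1]])+n*(.025+up)
E
python3 - <<'E'
from h import *
rel([(tg2(-.1407,u),Rot(90,20)) for u in(.06,.02,.0)])
E
```

```text
[-0.0251, 0.0027, 0.027, 0.1, 19.5, 0.0]
[-0.0118, 0.0026, 0.0647, 0.1, 19.5, 0.0]
[-0.0051, 0.0025, 0.0836, 0.1, 19.5, 0.0]
```

Request:
{"fn": "drive_tool", "kwargs": {"plan": [[[-0.01, 0.003, 0.01, 0, 10, 0], [-0.025, 0.003, 0.027, 0, 19.5, 0], [-0.025, 0.003, 0.027, 0, 19.5, 0], [-0.025, 0.003, 0.027, 0, 19.5, 0], [-0.025, 0.003, 0.027, 0, 19.5, 0]]]}}

```text
t: 12.82
ee_pos: [0.4701, -0.1406, 0.1308]
orientation: [-0.001, 2.791, 0.003]
force: [-0.4, 0.1, 0.4]
opening: 0.422
grip_force: 0.0
```

```bash
python3 - <<'E'
from h import *
st();rel([(tg2(-.1407,u),Rot(90,20)) for u in(.06,.02,.0)])
E
```

```text
{'t': 12.825, 'ee_pos': [0.47, -0.141, 0.131], 'orientation': [-0.001, 2.791, 0.003], 'force': [-0.396, 0.131, 0.365], 'opening': 0.422, 'grip_force': 0.0, 'joint_pos': [0.158, -0.569, -0.695, 0.058, -1.099, -1.745]}
[-0.0003, -0.0001, 0.0006, 0.1, 0.1, 0.0]
[-0.0003, -0.0002, 0.0406, 0.1, 0.1, 0.0]
[-0.0002, -0.0003, 0.0606, 0.1, 0.1, 0.0]
```

Request:
{"fn": "drive_tool", "kwargs": {"plan": [[[0, 0, 0.03, 0, 0, 0], [0, 0, 0.05, 0, 0, 0], [0, 0, 0.06, 0, 0, 0], [0, 0, 0.06, 0, 0, 0], [0, 0, 0.06, 0, 0, 0]]]}}

```text
t: 13.45
ee_pos: [0.492, -0.1401, 0.0779]
orientation: [-0.002, 2.786, 0.004]
force: [0.6, 0.1, 1.1]
opening: 0.424
grip_force: 0.0
```

Request:
{"fn": "drive_tool", "kwargs": {"plan": [[[0, 0, 0, 0, 0, 0], [0, 0, 0, 0, 0, 0], [0, 0, 0, 0, 0, 0], [0, 0, 0, 0, 0, 0]]], "jaw": 1}}

```text
t: 13.95
ee_pos: [0.4923, -0.1401, 0.078]
orientation: [-0.002, 2.786, 0.004]
force: [-2.7, 0.1, 5.6]
opening: 0.25
grip_force: 59.0
```

Request:
{"fn": "drive_tool", "kwargs": {"plan": [[[-0.01, 0, -0.028, 0, 0, 0], [-0.02, 0, -0.056, 0, 0, 0], [-0.034, 0, -0.094, 0, 0, 0], [-0.034, 0, -0.094, 0, 0, 0], [-0.034, 0, -0.094, 0, 0, 0]]]}}

```text
t: 14.58
ee_pos: [0.4905, -0.14, 0.1753]
orientation: [-0.002, 2.789, 0.006]
force: [0.2, 0.2, -1.9]
opening: 0.248
grip_force: 60.7
```

```bash
python3 - <<'E'
from h import *
st()
im,dep=shot("side","s6"); a=cv2.resize(im[150:350,230:420],None,fx=3,fy=3,interpolation=cv2.INTER_CUBIC); cv2.imwrite("pics/c6.png",a[:,:,::-1])
E
```

```text
{'t': 14.575, 'ee_pos': [0.491, -0.14, 0.175], 'orientation': [-0.002, 2.789, 0.006], 'force': [0.176, 0.164, -1.934], 'opening': 0.248, 'grip_force': 60.692, 'joint_pos': [0.149, -0.514, -0.577, 0.052, -1.159, -1.731]}
```

View pics/c6.png

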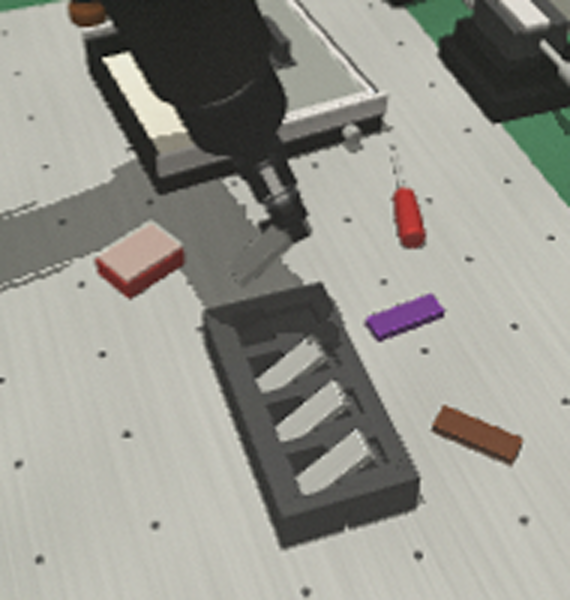

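The plate is held at about crop (262,258), leaning; the other three still lean in the tray. I'll measure the held plate's slope and plan the placing.

```bash
cat >> h.py <<'E'
def slope(tag,o):
    p=np.array(o["ee_pos"]); C=cloud("side",np.load(f"pics/{tag}.npz")["dep"]); 
    m=(abs(C[:,:,1]-p[1])<.011)&(C[:,:,0]>p[0]-.06)&(C[:,:,0]<p[0]-.015)&(C[:,:,2]>p[2]-.09)&(C[:,:,2]<p[2]-.01)
    P=C[m]; A=np.c_[P[:,:2],np.ones(len(P))]; f=np.linalg.lstsq(A,P[:,2],rcond=None)[0]; print(len(P),"slope",np.degrees(np.arctan(f[0])),np.std(A@f-P[:,2]),P.mean(0)-p)
def place(x,y,z,tilt): # TCP pose over the stage
    return (stage(x,y,z),Rot(95.2,tilt))
E
python3 - <<'E'
from h import *
o=st(); slope("s6",o)
rel([place(.0256,.070,.16,-20),place(.0256,.070,.09,-20),place(.0256,.070,.0485,-20)])
E
```

```text
{'t': 14.625, 'ee_pos': [0.49, -0.14, 0.175], 'orientation': [-0.002, 2.79, 0.005], 'force': [-0.015, -0.78, -1.966], 'opening': 0.252, 'grip_force': 60.415, 'joint_pos': [0.149, -0.514, -0.578, 0.052, -1.159, -1.731]}
117 slope 37.810352754092015 0.002866955714272281 [-0.02934213 -0.0013158  -0.04679419]
[-0.0177, 0.4354, 0.0238, 0.2, 40.1, -5.2]
[0.0064, 0.4352, 0.0895, 0.2, 40.1, -5.2]
[0.0206, 0.435, 0.1285, 0.2, 40.1, -5.2]
```

Request:
{"fn": "drive_tool", "kwargs": {"plan": [[[0, 0.06, 0, 0, 8, -1], [-0.005, 0.12, 0, 0, 16, -2], [-0.01, 0.18, 0, 0, 24, -3], [-0.015, 0.24, 0.01, 0, 32, -4], [-0.018, 0.3, 0.02, 0, 40, -5.2], [-0.018, 0.36, 0.024, 0, 40, -5.2], [-0.018, 0.415, 0.024, 0, 40, -5.2], [-0.018, 0.435, 0.024, 0, 40, -5.2]]]}}

```text
t: 15.62
ee_pos: [0.5144, 0.2974, 0.1591]
orientation: [0.131, -2.791, 0.022]
force: [-0.1, -1.4, -1.1]
opening: 0.255
grip_force: 60.5
```

```bash
python3 - <<'E'
from h import *
o=st(); rel([place(.0256,.070,.16,-20),place(.0256,.070,.08,-20),place(.0256,.070,.0485,-20)])
im,dep=shot("side","s7"); a=cv2.resize(im[100:260,230:400],None,fx=3.5,fy=3.5,interpolation=cv2.INTER_CUBIC); cv2.imwrite("pics/c7.png",a[:,:,::-1])
slope("s7",o)
E
```

```text
{'t': 15.625, 'ee_pos': [0.514, 0.297, 0.159], 'orientation': [0.131, -2.791, 0.022], 'force': [-0.111, -1.419, -1.139], 'opening': 0.255, 'grip_force': 60.456, 'joint_pos': [0.738, 0.305, 0.246, -0.212, -1.788, -2.232]}
[0.0006, -0.0019, -0.0008, 0.0, 0.1, 0.2]
[-0.0267, -0.002, 0.0744, 0.0, 0.1, 0.2]
[-0.0374, -0.002, 0.1041, 0.0, 0.1, 0.2]
47 slope -2.27678612213415 0.0023849521833235955 [-0.03426535 -0.00049307 -0.01696761]
```

View pics/c7.png

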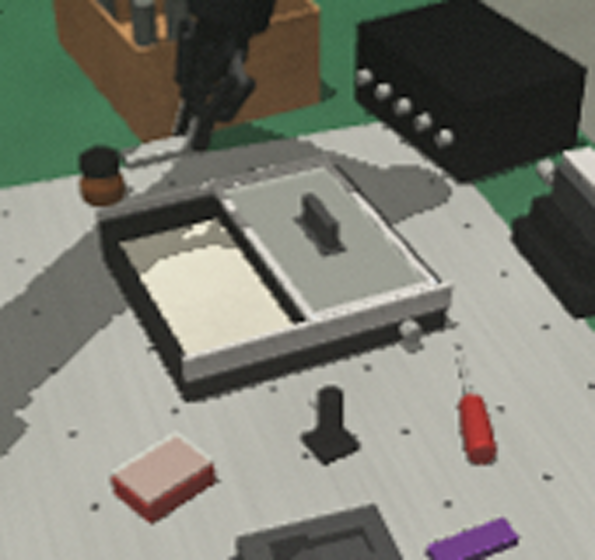

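The plate is level above the far side of the well at crop (160,152). The window is open and the well is clear. Quick check of the stage pose in this view.

```bash
python3 - <<'E'
from h import *
np.set_printoptions(suppress=True,precision=4,linewidth=200)
print("proj",((proj("side",[stage(-.065,-.127,.055),stage(.195,-.127,.055),stage(-.065,.127,.055),stage(-.065,-.127,0)])-[230,100])*3.5).round(0).tolist())
print(tostage(onplane("side",np.array([[183,362],[451,290],[100,213]])/3.5+[230,100],.055)))
E
```

```text
proj [[183.0, 359.0], [451.0, 283.0], [94.0, 208.0], [187.0, 407.0]]
[[-0.0661 -0.131   0.055 ]
 [ 0.1899 -0.1355  0.055 ]
 [-0.0619  0.116   0.055 ]]
```

Request:
{"fn": "drive_tool", "kwargs": {"plan": [[[0, -0.007, 0, 0, 0, 0], [-0.015, -0.007, 0.04, 0, 0, 0], [-0.027, -0.007, 0.074, 0, 0, 0], [-0.032, -0.007, 0.09, 0, 0, 0], [-0.0365, -0.007, 0.101, 0, 0, 0], [-0.0375, -0.007, 0.104, 0, 0, 0], [-0.0375, -0.007, 0.104, 0, 0, 0], [-0.0375, -0.007, 0.104, 0, 0, 0]]]}}

```text
t: 16.68
ee_pos: [0.5167, 0.2884, 0.0523]
orientation: [0.128, -2.796, 0.018]
force: [0.7, 1.0, -0.7]
opening: 0.252
grip_force: 60.4
```

```bash
python3 - <<'E'
from h import *
o=st(); print(tostage(o["ee_pos"])); rel([place(.0256,.065,.0485,-20)])
E
```

```text
{'t': 16.675, 'ee_pos': [0.517, 0.288, 0.052], 'orientation': [0.128, -2.796, 0.018], 'force': [0.663, 1.041, -0.715], 'opening': 0.252, 'grip_force': 60.441, 'joint_pos': [0.726, 0.356, 0.109, -0.203, -1.601, -2.183]}
[[0.02729628 0.06283228 0.05229268]]
[0.0003, 0.0022, 0.0041, 0.2, 0.4, 0.1]
```

Request:
{"fn": "drive_tool", "kwargs": {"plan": [[[-0.0007, 0, 0.002, 0, 0, 0], [-0.0014, 0, 0.004, 0, 0, 0], [-0.0014, 0, 0.004, 0, 0, 0]]]}}

```text
t: 17.05
ee_pos: [0.5163, 0.2882, 0.0474]
orientation: [0.128, -2.795, 0.019]
force: [-2.1, 0.5, 1.2]
opening: 0.251
grip_force: 60.7
```

Request:
{"fn": "drive_tool", "kwargs": {"plan": [[[0, 0, 0, 0, 0, 0], [0, 0, 0, 0, 0, 0], [0, 0, 0, 0, 0, 0], [0.007, 0, -0.019, 0, 0, 0], [0.017, 0, -0.047, 0, 0, 0], [0.034, 0, -0.094, 0, 0, 0], [0.034, 0, -0.094, 0, 0, 0], [0.034, 0, -0.094, 0, 0, 0]]], "jaw": 0.3}}

```text
t: 18.05
ee_pos: [0.5161, 0.288, 0.1482]
orientation: [0.128, -2.796, 0.017]
force: [0.3, -0.1, -0.8]
opening: 0.349
grip_force: 0.0
```

```bash
python3 - <<'E'
from h import *
o=st(); rel([((.45,-.05,.17),Rot(90,0)),(tg2(-.1905,.06),Rot(90,20)),(tg2(-.1905,.0),Rot(90,20))])
im,dep=shot("side","s8"); a=cv2.resize(im[140:350,240:400],None,fx=2.8,fy=2.8,interpolation=cv2.INTER_CUBIC); cv2.imwrite("pics/c8.png",a[:,:,::-1])
E
```

```text
{'t': 18.05, 'ee_pos': [0.516, 0.288, 0.148], 'orientation': [0.128, -2.796, 0.017], 'force': [0.315, -0.133, -0.751], 'opening': 0.349, 'grip_force': 0.0, 'joint_pos': [0.726, 0.297, 0.216, -0.207, -1.763, -2.217]}
[0.0986, -0.3306, 0.0108, -0.7, -19.6, 5.2]
[0.0781, -0.4725, 0.045, 0.2, -39.6, 5.3]
[0.0399, -0.4746, 0.0912, 0.2, -39.6, 5.3]
```

View pics/c8.png

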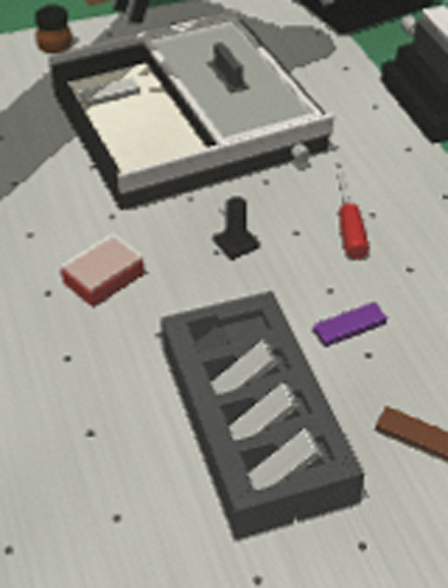

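The first plate lies flat in the well at crop (110,92). The other three still lean in the tray. Next is pocket 3.

Request:
{"fn": "drive_tool", "kwargs": {"plan": [[[0.03, -0.06, 0, 0, -8, 1], [0.05, -0.12, 0, 0, -16, 2], [0.07, -0.18, 0, 0, -24, 3], [0.078, -0.24, 0.01, 0, -32, 4], [0.078, -0.3, 0.03, 0, -39.6, 5.3], [0.078, -0.36, 0.045, 0, -39.6, 5.3], [0.078, -0.42, 0.045, 0, -39.6, 5.3], [0.078, -0.4725, 0.045, 0, -39.6, 5.3]]], "jaw": 0.15}}

```text
t: 19.1
ee_pos: [0.4697, -0.1929, 0.1296]
orientation: [0.001, 2.793, 0.003]
force: [-0.5, 0.5, 1.1]
opening: 0.424
grip_force: 0.0
```

Request:
{"fn": "drive_tool", "kwargs": {"plan": [[[0, 0, 0, 0, 0, 0], [0, 0, 0, 0, 0, 0]]]}}

```text
t: 19.35
ee_pos: [0.47, -0.191, 0.1288]
orientation: [0.002, 2.796, 0.004]
force: [-0.8, 1.2, -0.2]
opening: 0.428
grip_force: 0.0
```

```bash
python3 - <<'E'
from h import *
np.set_printoptions(suppress=True,precision=4,linewidth=200)
o=st(); rel([(tg2(-.1905,u),Rot(90,20)) for u in(.06,.0)])
im,dep=shot("top","t8"); C=cloud("top",dep); g=im.astype(int).sum(2)
crop=im[135:245,185:290]; cv2.imwrite("pics/c9.png",cv2.resize(crop,None,fx=5,fy=5,interpolation=cv2.INTER_CUBIC)[:,:,::-1])
S=tostage(C.reshape(-1,3)).reshape(C.shape)
m=(abs(S[:,:,0])<.056)&(abs(S[:,:,1])<.11)
for n,k in(("floor",m&(S[:,:,2]<.024)),("plate",m&(S[:,:,2]>.026)&(S[:,:,2]<.04)&(abs(S[:,:,1]-.065)<.03))): print(n,k.sum(),S[k].mean(0),S[k].min(0),S[k].max(0),im[k].mean(0))
E
```

```text
{'t': 19.35, 'ee_pos': [0.47, -0.191, 0.129], 'orientation': [0.002, 2.796, 0.004], 'force': [-0.784, 1.192, -0.248], 'opening': 0.428, 'grip_force': 0.0, 'joint_pos': [0.013, -0.489, -0.627, 0.003, -1.087, -1.587]}
[-0.0012, 0.0005, -0.0013, 0.1, -0.2, -0.1]
[-0.0014, 0.0003, 0.0587, 0.1, -0.2, -0.1]
floor 1893 [ 0.0022 -0.0033  0.0199] [-0.0533 -0.1099  0.0103] [0.0559 0.1099 0.024 ] [186.5225 186.0924 171.2277]
plate 121 [-0.0142  0.0464  0.0306] [-0.0503  0.0351  0.026 ] [0.0462 0.0851 0.0369] [175.4628 170.8843 163.6364]
```

View pics/c9.png

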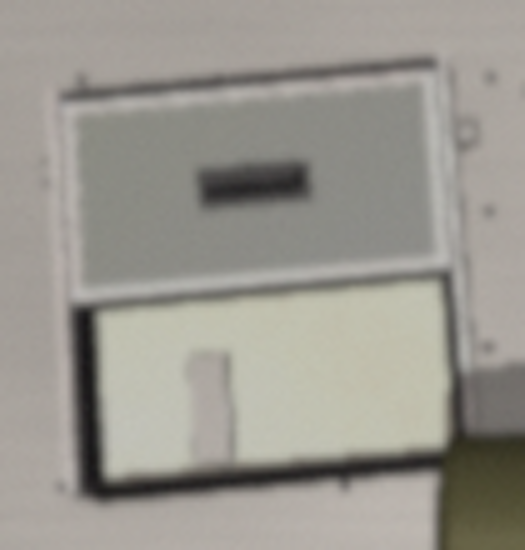

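Request:
{"fn": "drive_tool", "kwargs": {"plan": [[[-0.001, 0, 0.03, 0, 0, 0], [-0.001, 0, 0.05, 0, 0, 0], [-0.001, 0, 0.06, 0, 0, 0], [-0.001, 0, 0.06, 0, 0, 0], [-0.001, 0, 0.06, 0, 0, 0]]]}}

```text
t: 20.02
ee_pos: [0.4924, -0.1902, 0.0748]
orientation: [-0.001, 2.793, 0.003]
force: [0.7, 0.0, 0.1]
opening: 0.425
grip_force: 0.0
```

Request:
{"fn": "drive_tool", "kwargs": {"plan": [[[0, 0, 0, 0, 0, 0], [0, 0, 0, 0, 0, 0], [0, 0, 0, 0, 0, 0], [0, 0, 0, 0, 0, 0]]], "jaw": 1}}

```text
t: 20.52
ee_pos: [0.4925, -0.1905, 0.0749]
orientation: [0.0, 2.792, 0.003]
force: [-3.2, 2.1, 5.9]
opening: 0.257
grip_force: 59.5
```

Request:
{"fn": "drive_tool", "kwargs": {"plan": [[[-0.01, 0, -0.028, 0, 0, 0], [-0.02, 0, -0.056, 0, 0, 0], [-0.034, 0, -0.094, 0, 0, 0], [-0.034, 0, -0.094, 0, 0, 0], [-0.034, 0, -0.094, 0, 0, 0]]]}}

```text
t: 21.15
ee_pos: [0.4913, -0.1906, 0.1722]
orientation: [0.001, 2.796, 0.005]
force: [-0.4, 0.4, -2.4]
opening: 0.251
grip_force: 59.7
```

The top crop shows the plate in the well at about crop (210,408), further right than commanded. I'll locate it and refine the stage centre from the window frame.

```bash
cat >> h.py <<'E'
def wellplates(im):
    # plates are pinkish-grey against yellowish floor: R-B small
    d=im.astype(int); q=(d[:,:,0]-d[:,:,2]); m=np.zeros(q.shape,np.uint8)
    poly=proj("top",[stage(x,y,.022) for x,y in((-.05,-.112),(-.05,.1),(.05,.1),(.05,-.112))]).astype(np.int32)
    w=np.zeros(q.shape,np.uint8); cv2.fillPoly(w,[poly],1)
    m=((w>0)&(q<16)&(d.sum(2)>330)).astype(np.uint8); m=cv2.morphologyEx(m,cv2.MORPH_OPEN,np.ones((3,3),np.uint8))
    for c in cv2.findContours(m,0,2)[0]:
        if cv2.contourArea(c)<40: continue
        P=tostage(onplane("top",c.reshape(-1,2),.03))[:,:2].astype(np.float32); r=cv2.minAreaRect(P); print("plate@",np.round(r[0],4),np.round(r[1],4),round(r[2],1),cv2.boundingRect(c))
E
python3 - <<'E'
from h import *
np.set_printoptions(suppress=True,precision=4,linewidth=200)
im=np.load("pics/t8.npz")["im"]; print("floor,plate col",im[218,250],im[216,227]); wellplates(im)
f=lambda L:np.array(L)/5+[185,135]
print("frame L/R outer z.054",tostage(onplane("top",f([[65,200],[75,300],[452,270],[440,170]]),.054)))
print("floor R (occl by wall top z.045), L floor",tostage(onplane("top",f([[450,400]]),.045)),tostage(onplane("top",f([[100,400]]),.02)),"front wall top inner",tostage(onplane("top",f([[270,462]]),.045)))
o=st(); rel([place(.0256,.0,.16,-20)])
E
```

```text
floor,plate col [193 193 176] [174 167 161]
plate@ [-0.0064  0.0328] [0.1366 0.0866] 89.7 (207, 200, 45, 29)
frame L/R outer z.054 [[ 0.119   0.1179  0.054 ]
 [ 0.0543  0.1145  0.054 ]
 [ 0.0512 -0.1213  0.054 ]
 [ 0.1161 -0.1187  0.054 ]]
floor R (occl by wall top z.045), L floor [[-0.029  -0.1131  0.045 ]] [[-0.0043  0.1103  0.02  ]] front wall top inner [[-0.0573  0.0009  0.045 ]]
{'t': 21.15, 'ee_pos': [0.491, -0.191, 0.172], 'orientation': [0.001, 2.796, 0.005], 'force': [-0.402, 0.402, -2.366], 'opening': 0.251, 'grip_force': 59.666, 'joint_pos': [0.013, -0.439, -0.514, 0.001, -1.151, -1.584]}
[-0.023, 0.4163, 0.0228, 0.2, 39.8, -5.3]
```

```bash
sed -i 's/q=(d\[:,:,0\]-d\[:,:,2\])/q=16-(cv2.blur(im[:,:,0],(3,3)).astype(int)-cv2.blur(im[:,:,1],(3,3)))+4/; s/(q<16)/(q<16)/' h.py
python3 - <<'E'
from h import *
np.set_printoptions(suppress=True,precision=4,linewidth=200)
im=np.load("pics/t8.npz")["im"]; wellplates(im)
f=lambda L:np.array(L)/5+[185,135]
print(tostage(onplane("top",f([[187,352],[228,350],[235,460],[192,465]]),.03)))
E
```

```text
plate@ [-0.017   0.0405] [0.0158 0.061 ] 86.8 (224, 207, 6, 20)
[[ 0.0195  0.0514  0.03  ]
 [ 0.0183  0.0255  0.03  ]
 [-0.0519  0.0252  0.03  ]
 [-0.0525  0.0523  0.03  ]]
```

Plate 1 now sits at stage y ≈ +0.039, where I put it at 0.063, so it was probably knocked. I'll place this plate at y = −0.073, then shift plate 1 out to make room.

Request:
{"fn": "drive_tool", "kwargs": {"plan": [[[0, 0.05, 0, 0, 8, -1], [-0.005, 0.1, 0, 0, 16, -2], [-0.012, 0.15, 0, 0, 24, -3], [-0.02, 0.2, 0.01, 0, 32, -4], [-0.029, 0.26, 0.02, 0, 39.8, -5.3], [-0.029, 0.31, 0.025, 0, 39.8, -5.3], [-0.029, 0.344, 0.025, 0, 39.8, -5.3], [-0.029, 0.344, 0.025, 0, 39.8, -5.3]]]}}

```text
t: 22.15
ee_pos: [0.5269, 0.1552, 0.1583]
orientation: [0.131, -2.788, 0.021]
force: [-0.3, -0.4, -2.0]
opening: 0.257
grip_force: 59.7
```

```bash
python3 - <<'E'
from h import *
o=st(); rel([place(.0256,-.073,.16,-20),place(.0256,-.073,.08,-20),place(.0256,-.073,.048,-20)])
im,dep=shot("side","s10"); slope("s10",o)
E
```

```text
{'t': 22.15, 'ee_pos': [0.527, 0.155, 0.158], 'orientation': [0.131, -2.788, 0.021], 'force': [-0.313, -0.409, -2.003], 'opening': 0.257, 'grip_force': 59.706, 'joint_pos': [0.553, 0.209, 0.112, -0.158, -1.787, -2.039]}
[0.0004, -0.0022, -0.0016, 0.0, -0.1, 0.2]
[-0.0271, -0.0023, 0.0735, 0.0, -0.1, 0.2]
[-0.0382, -0.0024, 0.1035, 0.0, -0.1, 0.2]
61 slope -0.24644575452618794 0.0011635338888141876 [-0.03782251 -0.00219177 -0.01354629]
```

Request:
{"fn": "drive_tool", "kwargs": {"plan": [[[-0.012, -0.002, 0.035, 0, 0, 0], [-0.025, -0.002, 0.07, 0, 0, 0], [-0.031, -0.002, 0.087, 0, 0, 0], [-0.036, -0.002, 0.099, 0, 0, 0], [-0.038, -0.002, 0.104, 0, 0, 0], [-0.038, -0.002, 0.104, 0, 0, 0], [-0.038, -0.002, 0.104, 0, 0, 0]]]}}

```text
t: 23.08
ee_pos: [0.5286, 0.1518, 0.0512]
orientation: [0.128, -2.793, 0.018]
force: [-0.1, -0.5, -1.3]
opening: 0.259
grip_force: 59.7
```

Request:
{"fn": "drive_tool", "kwargs": {"plan": [[[-0.0005, 0, 0.0015, 0, 0, 0], [-0.0012, 0, 0.0033, 0, 0, 0], [-0.0012, 0, 0.0033, 0, 0, 0]]]}}

```text
t: 23.45
ee_pos: [0.5281, 0.1516, 0.0467]
orientation: [0.128, -2.792, 0.019]
force: [-0.6, 0.3, -1.5]
opening: 0.254
grip_force: 59.8
```

Request:
{"fn": "drive_tool", "kwargs": {"plan": [[[0, 0, 0, 0, 0, 0], [0, 0, 0, 0, 0, 0], [0, 0, 0, 0, 0, 0], [0.007, 0, -0.019, 0, 0, 0], [0.017, 0, -0.047, 0, 0, 0], [0.034, 0, -0.094, 0, 0, 0], [0.034, 0, -0.094, 0, 0, 0], [0.034, 0, -0.094, 0, 0, 0]]], "jaw": 0.3}}

```text
t: 24.45
ee_pos: [0.5282, 0.1515, 0.1476]
orientation: [0.128, -2.793, 0.017]
force: [-1.0, -0.2, -0.6]
opening: 0.353
grip_force: 0.0
```

```bash
python3 - <<'E'
from h import *
o=st(); im,dep=shot("side","s11")
# plates on the well floor from side depth: points 26..36 mm
C=cloud("side",dep); S=tostage(C.reshape(-1,3)).reshape(C.shape)
m=((abs(S[:,:,0])<.055)&(abs(S[:,:,1])<.108)&(S[:,:,2]>.0255)&(S[:,:,2]<.038)).astype(np.uint8)
n,l,s,c=cv2.connectedComponentsWithStats(m,connectivity=4)
for i in range(1,n):
    if s[i,4]>25:
        P=S[l==i]; r=cv2.minAreaRect(P[:,:2].astype(np.float32)); print(s[i].tolist(),P.mean(0).round(4),np.round(r[0],4),np.round(r[1],4),round(r[2],1))
rel([(stage(-.0165,.039,.12),Rot(95.2,0)),(stage(-.0165,.039,.048),Rot(95.2,0))])
E
```

```text
{'t': 24.45, 'ee_pos': [0.528, 0.151, 0.148], 'orientation': [0.128, -2.793, 0.017], 'force': [-0.951, -0.171, -0.64], 'opening': 0.353, 'grip_force': 0.0, 'joint_pos': [0.547, 0.21, 0.093, -0.156, -1.763, -2.032]}
[268, 171, 22, 11, 115] [-0.0187  0.0377  0.0304] [-0.0174  0.0405] [0.0696 0.0286] 3.1
[282, 190, 24, 11, 130] [-0.0108 -0.076   0.0301] [-0.0101 -0.075 ] [0.0704 0.0291] 1.3
[0.0307, 0.1137, 0.0397, 0.2, -19.9, 0.0]
[0.0062, 0.1135, 0.1074, 0.2, -19.9, 0.0]
```

Side depth gives plate 1 at stage (−0.018, 0.039) and plate 2 at (−0.010, −0.075), both lying flat with their tops at 0.030. Regrasping plate 1 to move it to y ≈ +0.067.

Request:
{"fn": "drive_tool", "kwargs": {"plan": [[[0.01, 0.05, 0.01, 0, -10, 0], [0.03, 0.1, 0.03, 0, -19.9, 0], [0.031, 0.114, 0.04, 0, -19.9, 0], [0.031, 0.114, 0.04, 0, -19.9, 0], [0.018, 0.114, 0.075, 0, -19.9, 0], [0.01, 0.114, 0.097, 0, -19.9, 0], [0.007, 0.114, 0.106, 0, -19.9, 0], [0.007, 0.114, 0.106, 0, -19.9, 0]]], "jaw": 0.15}}

```text
t: 25.5
ee_pos: [0.4761, 0.2606, 0.0496]
orientation: [0.14, -3.137, -0.003]
force: [0.2, 0.2, 0.2]
opening: 0.421
grip_force: 0.0
```

Request:
{"fn": "drive_tool", "kwargs": {"plan": [[[0, 0, 0, 0, 0, 0], [0, 0, 0, 0, 0, 0]]]}}

```text
t: 25.75
ee_pos: [0.4758, 0.2615, 0.0507]
orientation: [-0.143, 3.137, 0.006]
force: [0.5, -0.0, 0.0]
opening: 0.425
grip_force: 0.0
```

```bash
python3 - <<'E'
from h import *
o=st(); print(tostage(o["ee_pos"]).round(4)); rel([(stage(-.017,.039,.048),Rot(95.2,0))])
E
```

```text
{'t': 25.75, 'ee_pos': [0.476, 0.262, 0.051], 'orientation': [-0.143, 3.137, 0.006], 'force': [0.5, -0.034, 0.037], 'opening': 0.425, 'grip_force': 0.0, 'joint_pos': [0.872, -0.039, -0.373, -0.002, -1.234, -2.351]}
[[-0.0159  0.0397  0.0507]]
[0.0011, -0.0008, 0.0027, 0.2, 0.1, 0.0]
```

Request:
{"fn": "drive_tool", "kwargs": {"plan": [[[0, -0.001, 0.002, 0, 0, 0], [0, -0.001, 0.003, 0, 0, 0], [0, -0.001, 0.003, 0, 0, 0], [0, -0.001, 0.003, 0, 0, 0], [0, -0.001, 0.003, 0, 0, 0]]], "jaw": 1}}

```text
t: 26.38
ee_pos: [0.4759, 0.261, 0.0494]
orientation: [-0.144, 3.136, 0.006]
force: [-5.3, -0.4, 11.6]
opening: 0.257
grip_force: 58.6
```

Request:
{"fn": "drive_tool", "kwargs": {"plan": [[[0, 0, -0.01, 0, 0, 0], [0, 0.015, -0.01, 0, 0, 0], [0, 0.028, -0.01, 0, 0, 0], [0, 0.028, -0.01, 0, 0, 0], [0, 0.028, -0.004, 0, 0, 0], [0, 0.028, -0.001, 0, 0, 0], [0, 0.028, -0.0005, 0, 0, 0]]]}}

```text
t: 27.25
ee_pos: [0.4727, 0.2882, 0.0493]
orientation: [-0.144, 3.138, 0.004]
force: [-10.0, -2.4, 15.7]
opening: 0.254
grip_force: 61.2
```

Request:
{"fn": "drive_tool", "kwargs": {"plan": [[[0, 0, 0, 0, 0, 0], [0, 0, 0, 0, 0, 0], [0, 0, 0, 0, 0, 0], [0, 0, -0.03, 0, 0, 0], [0, 0, -0.08, 0, 0, 0], [0, 0, -0.09, 0, 0, 0], [0, 0, -0.09, 0, 0, 0]]], "jaw": 0.3}}

```text
t: 28.12
ee_pos: [0.473, 0.2881, 0.1375]
orientation: [-0.142, 3.138, 0.006]
force: [-0.4, -0.0, -0.3]
opening: 0.351
grip_force: 0.0
```

```bash
cat >> h.py <<'E'
def survey(tag):
    im,dep=shot("side",tag); C=cloud("side",dep); S=tostage(C.reshape(-1,3)).reshape(C.shape)
    m=((abs(S[:,:,0])<.055)&(abs(S[:,:,1])<.112)&(S[:,:,2]>.0255)&(S[:,:,2]<.038)).astype(np.uint8)
    n,l,s,c=cv2.connectedComponentsWithStats(m,connectivity=4)
    for i in range(1,n):
        if s[i,4]>25:
            P=S[l==i]; r=cv2.minAreaRect(P[:,:2].astype(np.float32)); print("well",s[i,4],P.mean(0).round(4),np.round(r[0],4),np.round(r[1],4),round(r[2],1))
    for y in(-.1407,-.1905,-.2403,-.2901):
        P=C[(abs(C[:,:,1]-y)<.010)&(C[:,:,2]>.05)&(C[:,:,2]<.07)&(abs(C[:,:,0]-.482)<.035)]
        if len(P)>9: print("lean",y,len(P),P[P[:,2].argsort()[-4:]].mean(0).round(4))
E
python3 - <<'E'
from h import *
o=st(); survey("s12")
rel([(tg2(-.2403,.06),Rot(90,20)),(tg2(-.2403,.0),Rot(90,20))])
E
```

```text
{'t': 28.125, 'ee_pos': [0.473, 0.288, 0.137], 'orientation': [-0.142, 3.138, 0.006], 'force': [-0.361, -0.045, -0.254], 'opening': 0.351, 'grip_force': 0.0, 'joint_pos': [0.908, -0.066, -0.236, -0.002, -1.398, -2.388]}
well 107 [-0.0173  0.0642  0.0305] [-0.0176  0.0655] [0.0702 0.0306] 2.3
well 127 [-0.0112 -0.0758  0.0304] [-0.01   -0.0746] [0.0284 0.0705] 89.2
lean -0.2403 70 [ 0.4985 -0.2397  0.0646]
lean -0.2901 79 [ 0.4982 -0.2889  0.0651]
[0.0497, -0.5257, 0.0046, 1.0, -20.1, 5.1]
[0.0292, -0.5277, 0.061, 1.0, -20.1, 5.1]
```

Plate 1 is now at y = 0.065. Next is pocket 2.

Request:
{"fn": "drive_tool", "kwargs": {"plan": [[[0.01, -0.06, -0.01, 0, 0, 1], [0.03, -0.12, -0.02, 0, -5, 2], [0.05, -0.18, -0.02, 0, -10, 3], [0.06, -0.24, -0.02, 0, -15, 4], [0.05, -0.3, -0.01, 0, -20, 5], [0.05, -0.36, 0, 1, -20, 5.1], [0.05, -0.42, 0.004, 1, -20, 5.1], [0.05, -0.48, 0.004, 1, -20, 5.1]]], "jaw": 0.15}}

```text
t: 29.18
ee_pos: [0.4656, -0.1966, 0.1299]
orientation: [-0.001, 2.794, 0.002]
force: [0.7, 0.9, 0.1]
opening: 0.423
grip_force: 0.0
```

Request:
{"fn": "drive_tool", "kwargs": {"plan": [[[0, -0.046, 0, 0, 0, 0], [0, -0.046, 0, 0, 0, 0], [0, -0.046, 0, 0, 0, 0], [0, -0.046, 0, 0, 0, 0]]]}}

```text
t: 29.68
ee_pos: [0.4666, -0.2396, 0.1313]
orientation: [-0.003, 2.793, 0.002]
force: [-0.1, 0.8, -0.3]
opening: 0.422
grip_force: 0.0
```

```bash
python3 - <<'E'
from h import *
o=st(); rel([(tg2(-.2403,u),Rot(90,20)) for u in(.06,.0)])
E
```

```text
{'t': 29.675, 'ee_pos': [0.467, -0.24, 0.131], 'orientation': [-0.003, 2.793, 0.002], 'force': [-0.12, 0.837, -0.327], 'opening': 0.422, 'grip_force': 0.0, 'joint_pos': [-0.118, -0.417, -0.556, -0.048, -1.086, -1.435]}
[-0.0035, -0.0008, 0.0022, 0.1, -0.0, 0.1]
[-0.0035, -0.0009, 0.0622, 0.1, -0.0, 0.1]
```

Request:
{"fn": "drive_tool", "kwargs": {"plan": [[[-0.003, 0, 0.03, 0, 0, 0], [-0.003, -0.001, 0.052, 0, 0, 0], [-0.003, -0.001, 0.0625, 0, 0, 0], [-0.003, -0.001, 0.0625, 0, 0, 0], [-0.003, -0.001, 0.0625, 0, 0, 0]]]}}

```text
t: 30.3
ee_pos: [0.4913, -0.2414, 0.0754]
orientation: [-0.002, 2.791, 0.001]
force: [0.4, 0.1, 0.7]
opening: 0.426
grip_force: 0.0
```

Request:
{"fn": "drive_tool", "kwargs": {"plan": [[[0, 0, 0, 0, 0, 0], [0, 0, 0, 0, 0, 0], [0, 0, 0, 0, 0, 0], [0, 0, 0, 0, 0, 0]]], "jaw": 1}}

```text
t: 30.8
ee_pos: [0.4914, -0.2416, 0.0755]
orientation: [-0.001, 2.791, 0.001]
force: [-3.8, 4.3, 6.2]
opening: 0.256
grip_force: 59.6
```

Request:
{"fn": "drive_tool", "kwargs": {"plan": [[[-0.01, 0, -0.028, 0, 0, 0], [-0.02, 0, -0.056, 0, 0, 0], [-0.034, 0, -0.094, 0, 0, 0], [-0.034, 0, -0.094, 0, 0, 0], [-0.034, 0, -0.094, 0, 0, 0]]]}}

```text
t: 31.42
ee_pos: [0.4902, -0.2415, 0.1729]
orientation: [-0.0, 2.794, 0.003]
force: [0.3, 0.2, -2.2]
opening: 0.255
grip_force: 59.6
```

```bash
python3 - <<'E'
from h import *
o=st(); survey("s13"); slope("s13",o); rel([place(.0256,.020,.16,-20)])
E
```

```text
{'t': 31.425, 'ee_pos': [0.49, -0.241, 0.173], 'orientation': [-0.0, 2.794, 0.003], 'force': [0.336, 0.163, -2.171], 'opening': 0.255, 'grip_force': 59.606, 'joint_pos': [-0.116, -0.365, -0.444, -0.045, -1.148, -1.443]}
lean -0.2901 81 [ 0.4977 -0.2918  0.0644]
152 slope 39.93503660144653 0.002958322448511087 [-0.02975587 -0.00174342 -0.04431154]
[-0.0229, 0.487, 0.0223, 0.1, 39.8, -5.3]
```

Request:
{"fn": "drive_tool", "kwargs": {"plan": [[[0, 0.06, 0, 0, 8, -1], [-0.005, 0.12, 0, 0, 16, -2], [-0.01, 0.18, 0, 0, 24, -3], [-0.015, 0.24, 0.01, 0, 32, -4], [-0.023, 0.3, 0.02, 0, 39.8, -5.3], [-0.023, 0.36, 0.022, 0, 39.8, -5.3], [-0.023, 0.42, 0.022, 0, 39.8, -5.3], [-0.023, 0.48, 0.022, 0, 39.8, -5.3]]]}}

```text
t: 32.48
ee_pos: [0.519, 0.2401, 0.1598]
orientation: [0.127, -2.791, 0.023]
force: [2.0, -0.1, -1.5]
opening: 0.259
grip_force: 59.6
```

Request:
{"fn": "drive_tool", "kwargs": {"plan": [[[0, 0.005, 0, 0, 0, 0], [0, 0.005, 0, 0, 0, 0], [0, 0.005, 0, 0, 0, 0]]]}}

```text
t: 32.85
ee_pos: [0.5191, 0.2421, 0.1613]
orientation: [0.126, -2.792, 0.022]
force: [0.3, -0.6, -1.7]
opening: 0.255
grip_force: 59.7
```

```bash
python3 - <<'E'
from h import *
o=st(); rel([place(.0256,.018,z,-20) for z in(.16,.08,.048)]); survey("s14"); slope("s14",o)
E
```

```text
{'t': 32.85, 'ee_pos': [0.519, 0.242, 0.161], 'orientation': [0.126, -2.792, 0.022], 'force': [0.296, -0.573, -1.667], 'opening': 0.255, 'grip_force': 59.679, 'joint_pos': [0.671, 0.256, 0.185, -0.192, -1.789, -2.166]}
[-0.0006, 0.0015, 0.0012, 0.0, 0.1, -0.0]
[-0.0277, 0.0016, 0.0764, 0.0, 0.1, -0.0]
[-0.0386, 0.0016, 0.1065, 0.0, 0.1, -0.0]
well 111 [-0.0173  0.0644  0.0302] [-0.0171  0.0668] [0.0297 0.0706] 86.7
well 127 [-0.0109 -0.0759  0.0304] [-0.0099 -0.0754] [0.0276 0.0701] 88.5
lean -0.2901 76 [ 0.4969 -0.2908  0.0643]
54 slope 0.15778151783665714 0.002391017560312496 [-0.03625519 -0.00113597 -0.01481715]
```

Request:
{"fn": "drive_tool", "kwargs": {"plan": [[[-0.012, 0.001, 0.036, 0, 0, 0], [-0.026, 0.001, 0.072, 0, 0, 0], [-0.033, 0.001, 0.092, 0, 0, 0], [-0.037, 0.001, 0.102, 0, 0, 0], [-0.039, 0.001, 0.107, 0, 0, 0], [-0.039, 0.001, 0.107, 0, 0, 0], [-0.039, 0.001, 0.107, 0, 0, 0]]]}}

```text
t: 33.78
ee_pos: [0.5198, 0.2447, 0.049]
orientation: [0.128, -2.794, 0.02]
force: [0.1, 0.6, -2.0]
opening: 0.256
grip_force: 59.7
```

Request:
{"fn": "drive_tool", "kwargs": {"plan": [[[-0.0004, -0.001, 0.001, 0, 0, 0], [-0.0006, -0.001, 0.0018, 0, 0, 0]]]}}

```text
t: 34.02
ee_pos: [0.5195, 0.2435, 0.0464]
orientation: [0.128, -2.793, 0.021]
force: [-0.7, 1.3, 3.2]
opening: 0.257
grip_force: 62.3
```

Request:
{"fn": "drive_tool", "kwargs": {"plan": [[[0, 0, 0, 0, 0, 0], [0, 0, 0, 0, 0, 0], [0, 0, 0, 0, 0, 0], [0.007, 0, -0.019, 0, 0, 0], [0.017, 0, -0.047, 0, 0, 0], [0.034, 0, -0.094, 0, 0, 0], [0.034, 0, -0.094, 0, 0, 0], [0.034, 0, -0.094, 0, 0, 0]]], "jaw": 0.3}}

```text
t: 35.02
ee_pos: [0.5193, 0.2435, 0.147]
orientation: [0.128, -2.794, 0.02]
force: [-0.4, -0.1, -0.5]
opening: 0.349
grip_force: 0.0
```

```bash
python3 - <<'E'
from h import *
o=st(); survey("s15"); rel([(tg2(-.2905,.06),Rot(90,20))])
E
```

```text
{'t': 35.025, 'ee_pos': [0.519, 0.244, 0.147], 'orientation': [0.128, -2.794, 0.02], 'force': [-0.377, -0.136, -0.504], 'opening': 0.349, 'grip_force': 0.0, 'joint_pos': [0.672, 0.262, 0.165, -0.192, -1.762, -2.16]}
well 109 [-0.0175  0.0648  0.0301] [-0.0174  0.0667] [0.0703 0.0285] 0.7
well 116 [-0.0109  0.0164  0.0303] [-0.0105  0.0168] [0.0713 0.0316] 3.2
well 128 [-0.0106 -0.0758  0.0303] [-0.0098 -0.0748] [0.0261 0.0706] 88.3
lean -0.2901 78 [ 0.4982 -0.2891  0.0643]
[0.0859, -0.5272, 0.0471, 0.1, -39.8, 5.3]
```

Three are in. Last one: pocket 1.

Request:
{"fn": "drive_tool", "kwargs": {"plan": [[[0.03, -0.06, 0, 0, -8, 1], [0.05, -0.12, 0, 0, -16, 2], [0.07, -0.18, 0, 0, -24, 3], [0.08, -0.24, 0.01, 0, -32, 4], [0.086, -0.3, 0.03, 0, -39.8, 5.3], [0.086, -0.36, 0.047, 0, -39.8, 5.3], [0.086, -0.42, 0.047, 0, -39.8, 5.3], [0.086, -0.48, 0.047, 0, -39.8, 5.3]]], "jaw": 0.15}}

```text
t: 36.08
ee_pos: [0.4657, -0.2449, 0.1304]
orientation: [-0.001, 2.792, 0.001]
force: [2.2, 1.2, 0.7]
opening: 0.426
grip_force: 0.0
```

Request:
{"fn": "drive_tool", "kwargs": {"plan": [[[0, -0.047, 0, 0, 0, 0], [0, -0.047, 0, 0, 0, 0], [0, -0.047, 0, 0, 0, 0], [0, -0.047, 0, 0, 0, 0]]]}}

```text
t: 36.58
ee_pos: [0.4666, -0.2887, 0.1303]
orientation: [-0.003, 2.793, 0.002]
force: [-0.3, -0.2, 0.8]
opening: 0.427
grip_force: 0.0
```

```bash
python3 - <<'E'
from h import *
o=st(); rel([(tg2(-.2905,u),Rot(90,20)) for u in(.06,.0)])
E
```

```text
{'t': 36.575, 'ee_pos': [0.467, -0.289, 0.13], 'orientation': [-0.003, 2.793, 0.002], 'force': [-0.286, -0.21, 0.832], 'opening': 0.427, 'grip_force': 0.0, 'joint_pos': [-0.241, -0.323, -0.473, -0.094, -1.084, -1.297]}
[-0.0038, -0.0018, 0.0013, 0.1, -0.0, 0.1]
[-0.0038, -0.0019, 0.0613, 0.1, -0.0, 0.1]
```

Request:
{"fn": "drive_tool", "kwargs": {"plan": [[[-0.003, -0.002, 0.03, 0, 0, 0], [-0.003, -0.002, 0.052, 0, 0, 0], [-0.003, -0.002, 0.0615, 0, 0, 0], [-0.003, -0.002, 0.0615, 0, 0, 0], [-0.003, -0.002, 0.0615, 0, 0, 0]]]}}

```text
t: 37.2
ee_pos: [0.4909, -0.2917, 0.0751]
orientation: [-0.002, 2.791, 0.0]
force: [0.2, 0.4, -0.1]
opening: 0.42
grip_force: 0.0
```

Request:
{"fn": "drive_tool", "kwargs": {"plan": [[[0, 0, 0, 0, 0, 0], [0, 0, 0, 0, 0, 0], [0, 0, 0, 0, 0, 0], [0, 0, 0, 0, 0, 0]]], "jaw": 1}}

```text
t: 37.7
ee_pos: [0.4909, -0.2919, 0.0751]
orientation: [-0.001, 2.791, 0.001]
force: [-1.6, 2.9, 5.5]
opening: 0.255
grip_force: 59.4
```

Request:
{"fn": "drive_tool", "kwargs": {"plan": [[[-0.01, 0, -0.028, 0, 0, 0], [-0.02, 0, -0.056, 0, 0, 0], [-0.034, 0, -0.094, 0, 0, 0], [-0.034, 0, -0.094, 0, 0, 0], [-0.034, 0, -0.094, 0, 0, 0]]]}}

```text
t: 38.33
ee_pos: [0.4897, -0.2916, 0.1724]
orientation: [-0.0, 2.794, 0.003]
force: [-0.2, 0.6, -2.8]
opening: 0.252
grip_force: 59.6
```

```bash
python3 - <<'E'
from h import *
o=st(); survey("s16"); slope("s16",o); rel([place(.0256,-.028,.16,-20)])
E
```

```text
{'t': 38.325, 'ee_pos': [0.49, -0.292, 0.172], 'orientation': [-0.0, 2.794, 0.003], 'force': [-0.163, 0.579, -2.828], 'opening': 0.252, 'grip_force': 59.591, 'joint_pos': [-0.235, -0.279, -0.363, -0.089, -1.151, -1.313]}
172 slope 38.75444272477546 0.0029984396791941335 [-0.03001222 -0.00168959 -0.0437431 ]
[-0.0276, 0.4893, 0.0236, 0.1, 39.8, -5.3]
```

Request:
{"fn": "drive_tool", "kwargs": {"plan": [[[0, 0.06, 0, 0, 8, -1], [-0.005, 0.12, 0, 0, 16, -2], [-0.01, 0.18, 0, 0, 24, -3], [-0.018, 0.24, 0.01, 0, 32, -4], [-0.028, 0.3, 0.02, 0, 39.8, -5.3], [-0.028, 0.36, 0.0236, 0, 39.8, -5.3], [-0.028, 0.42, 0.0236, 0, 39.8, -5.3], [-0.028, 0.48, 0.0236, 0, 39.8, -5.3]]]}}

```text
t: 39.38
ee_pos: [0.5238, 0.19, 0.1596]
orientation: [0.127, -2.79, 0.023]
force: [0.4, -0.7, -1.5]
opening: 0.255
grip_force: 59.6
```

Request:
{"fn": "drive_tool", "kwargs": {"plan": [[[0, 0.009, 0, 0, 0, 0], [0, 0.009, 0, 0, 0, 0], [0, 0.009, 0, 0, 0, 0]]]}}

```text
t: 39.75
ee_pos: [0.5235, 0.1959, 0.161]
orientation: [0.126, -2.792, 0.022]
force: [0.2, -0.7, -2.3]
opening: 0.259
grip_force: 59.7
```

```bash
python3 - <<'E'
from h import *
o=st(); rel([place(.0256,-.028,z,-20) for z in(.16,.08,.048)]); survey("s17"); slope("s17",o)
E
```

```text
{'t': 39.75, 'ee_pos': [0.524, 0.196, 0.161], 'orientation': [0.126, -2.792, 0.022], 'force': [0.152, -0.727, -2.341], 'opening': 0.259, 'grip_force': 59.684, 'joint_pos': [0.61, 0.226, 0.142, -0.174, -1.788, -2.102]}
[-0.0003, 0.002, 0.001, 0.0, 0.1, -0.0]
[-0.0275, 0.002, 0.0762, 0.0, 0.1, -0.0]
[-0.0383, 0.002, 0.1063, 0.0, 0.1, -0.0]
well 108 [-0.0168  0.0649  0.0301] [-0.0162  0.0673] [0.0291 0.0705] 88.6
well 116 [-0.0112  0.0162  0.0303] [-0.0105  0.0175] [0.0295 0.0689] 88.4
well 127 [-0.0105 -0.0763  0.0306] [-0.0096 -0.0759] [0.0691 0.0281] 3.5
56 slope 0.2676059939535246 0.0010147236401994023 [-0.03678829 -0.00039163 -0.01390228]
```

Request:
{"fn": "drive_tool", "kwargs": {"plan": [[[-0.012, 0, 0.036, 0, 0, 0], [-0.026, 0, 0.072, 0, 0, 0], [-0.033, 0, 0.092, 0, 0, 0], [-0.037, 0, 0.102, 0, 0, 0], [-0.039, 0, 0.107, 0, 0, 0], [-0.039, 0, 0.107, 0, 0, 0], [-0.039, 0, 0.107, 0, 0, 0]]]}}

```text
t: 40.67
ee_pos: [0.5243, 0.1975, 0.0487]
orientation: [0.128, -2.794, 0.02]
force: [0.2, -0.0, -1.7]
opening: 0.255
grip_force: 59.7
```

```bash
python3 - <<'E'
from h import *
o=st(); print(tostage(o["ee_pos"]).round(4))
E
```

```text
{'t': 40.675, 'ee_pos': [0.524, 0.198, 0.049], 'orientation': [0.128, -2.794, 0.02], 'force': [0.224, -0.037, -1.669], 'opening': 0.255, 'grip_force': 59.666, 'joint_pos': [0.612, 0.295, 0.014, -0.17, -1.591, -2.068]}
[[ 0.0267 -0.0284  0.0487]]
```

Request:
{"fn": "drive_tool", "kwargs": {"plan": [[[-0.0004, 0, 0.001, 0, 0, 0], [-0.0006, 0, 0.0018, 0, 0, 0]]]}}

```text
t: 40.92
ee_pos: [0.5241, 0.1974, 0.0463]
orientation: [0.128, -2.794, 0.021]
force: [-0.2, -0.0, 4.2]
opening: 0.255
grip_force: 62.4
```

Request:
{"fn": "drive_tool", "kwargs": {"plan": [[[0, 0, 0, 0, 0, 0], [0, 0, 0, 0, 0, 0], [0, 0, 0, 0, 0, 0], [0.007, 0, -0.019, 0, 0, 0], [0.017, 0, -0.047, 0, 0, 0], [0.034, 0, -0.094, 0, 0, 0], [0.034, 0, -0.094, 0, 0, 0], [0.034, 0, -0.094, 0, 0, 0]]], "jaw": 0.35}}

```text
t: 41.92
ee_pos: [0.5237, 0.1973, 0.1465]
orientation: [0.128, -2.794, 0.02]
force: [1.1, 0.1, -0.7]
opening: 0.326
grip_force: 0.0
```

```bash
python3 - <<'E'
from h import *
o=st(); survey("s18")
rel([(stage(.155,-.004,.16),Rot(95.2)),(stage(.155,-.004,.086),Rot(95.2))])
E
```

```text
{'t': 41.925, 'ee_pos': [0.524, 0.197, 0.147], 'orientation': [0.128, -2.794, 0.02], 'force': [1.13, 0.142, -0.741], 'opening': 0.326, 'grip_force': 0.0, 'joint_pos': [0.611, 0.232, 0.123, -0.173, -1.761, -2.098]}
well 108 [-0.0167  0.0647  0.0303] [-0.0171  0.0673] [0.0311 0.0706] 88.6
well 119 [-0.0114  0.0163  0.0301] [-0.0102  0.0183] [0.029  0.0723] 89.0
well 124 [-0.0106 -0.0302  0.0302] [-0.0104 -0.0279] [0.0695 0.028 ] 0.1
well 129 [-0.0109 -0.076   0.0303] [-0.0098 -0.0738] [0.0305 0.0711] 85.6
[-0.1167, 0.0247, -0.0576, 0.0, -19.9, 0.0]
[-0.1419, 0.0246, 0.012, 0.0, -19.9, 0.0]
```

All four lie flat and separate at z ≈ 0.030. Now moving round behind the grip to slide the window shut.

Request:
{"fn": "drive_tool", "kwargs": {"plan": [[[-0.03, 0.01, -0.03, 0, -8, 0], [-0.07, 0.02, -0.05, 0, -16, 0], [-0.117, 0.025, -0.058, 0, -19.9, 0], [-0.117, 0.025, -0.058, 0, -19.9, 0], [-0.117, 0.025, -0.058, 0, -19.9, 0], [-0.117, 0.025, -0.058, 0, -19.9, 0], [-0.117, 0.025, -0.058, 0, -19.9, 0]]], "jaw": 1}}

```text
t: 42.85
ee_pos: [0.6504, 0.2338, 0.1611]
orientation: [-0.143, 3.137, 0.002]
force: [-0.6, 0.2, -0.0]
opening: 0.0
grip_force: 0.0
```

```bash
python3 - <<'E'
from h import *
o=st(); print(tostage(o["ee_pos"]).round(4)); rel([(stage(.157,-.004,.086),Rot(95.2))])
im,dep=shot("side","s19"); C=cloud("side",dep); S=tostage(C.reshape(-1,3)).reshape(C.shape)
P=S[(S[:,:,2]>.074)&(S[:,:,2]<.088)&(abs(S[:,:,1])<.04)&(S[:,:,0]>.08)&(S[:,:,0]<.135)]; print("fin top",len(P),P.mean(0).round(4) if len(P) else 0)
E
```

```text
{'t': 42.85, 'ee_pos': [0.65, 0.234, 0.161], 'orientation': [-0.143, 3.137, 0.002], 'force': [-0.575, 0.205, -0.033], 'opening': 0.0, 'grip_force': 0.0, 'joint_pos': [0.633, 0.287, 0.188, -0.0, -1.47, -2.113]}
[[ 0.1555 -0.0037  0.1611]]
[-0.0014, -0.0004, 0.0751, 0.1, 0.1, 0.0]
fin top 54 [ 0.1169 -0.0032  0.081 ]
```

Request:
{"fn": "drive_tool", "kwargs": {"plan": [[[-0.001, 0, 0.04, 0, 0, 0], [-0.001, 0, 0.07, 0, 0, 0], [-0.001, 0, 0.076, 0, 0, 0], [-0.001, 0, 0.076, 0, 0, 0], [-0.001, 0, 0.076, 0, 0, 0]]]}}

```text
t: 43.52
ee_pos: [0.6525, 0.2344, 0.0868]
orientation: [-0.143, 3.134, 0.003]
force: [-0.3, -0.1, 0.5]
opening: 0.002
grip_force: 0.0
```

```bash
python3 - <<'E'
from h import *
o=st(); print(tostage(o["ee_pos"]).round(4)); rel([(stage(x,-.004,.086),Rot(95.2)) for x in (.13,.017)])
E
```

```text
{'t': 43.525, 'ee_pos': [0.653, 0.234, 0.087], 'orientation': [-0.143, 3.134, 0.003], 'force': [-0.34, -0.122, 0.471], 'opening': 0.002, 'grip_force': 0.0, 'joint_pos': [0.633, 0.322, 0.093, 0.001, -1.338, -2.112]}
[[ 0.1577 -0.0033  0.0868]]
[0.0277, -0.0007, 0.0007, 0.1, 0.2, 0.0]
[0.1407, -0.0006, 0.0002, 0.1, 0.2, 0.0]
```

Request:
{"fn": "drive_tool", "kwargs": {"plan": [[[0.015, 0, 0, 0, 0, 0], [0.03, 0, 0, 0, 0, 0], [0.045, 0, 0, 0, 0, 0], [0.06, 0, 0, 0, 0, 0], [0.075, 0, 0, 0, 0, 0], [0.09, 0, 0, 0, 0, 0], [0.105, 0, 0, 0, 0, 0], [0.118, 0, 0, 0, 0, 0]]]}}

```text
t: 44.52
ee_pos: [0.5345, 0.2236, 0.0862]
orientation: [-0.143, 3.134, 0.003]
force: [2.3, -0.7, 1.5]
opening: -0.003
grip_force: 0.8
```

Request:
{"fn": "drive_tool", "kwargs": {"plan": [[[0.007, 0, 0, 0, 0, 0], [0.014, 0, 0, 0, 0, 0], [0.019, 0, 0, 0, 0, 0], [0.022, 0, 0, 0, 0, 0], [0.022, 0, 0, 0, 0, 0]]]}}

```text
t: 45.15
ee_pos: [0.5124, 0.2213, 0.0844]
orientation: [-0.143, 3.137, 0.001]
force: [2.1, 1.2, -0.1]
opening: -0.001
grip_force: 1.3
```

```bash
python3 - <<'E'
from h import *
o=st(); print(tostage(o["ee_pos"]).round(4))
im,dep=shot("side","s20"); C=cloud("side",dep); S=tostage(C.reshape(-1,3)).reshape(C.shape)
P=S[(S[:,:,2]>.076)&(S[:,:,2]<.088)&(abs(S[:,:,1])<.04)&(S[:,:,0]>-.03)&(S[:,:,0]<.012)]; print("fin top",len(P),P.mean(0).round(4) if len(P) else 0)
E
```

```text
{'t': 45.15, 'ee_pos': [0.512, 0.221, 0.084], 'orientation': [-0.143, 3.137, 0.001], 'force': [2.055, 1.182, -0.071], 'opening': -0.001, 'grip_force': 1.269, 'joint_pos': [0.768, -0.024, -0.295, 0.0, -1.298, -2.247]}
[[ 0.017  -0.0036  0.0844]]
fin top 62 [-0.0004 -0.0063  0.0819]
```

Request:
{"fn": "drive_tool", "kwargs": {"plan": [[[0.001, 0, 0, 0, 0, 0], [0.002, 0, 0, 0, 0, 0], [0.003, 0, 0, 0, 0, 0], [0.003, 0, 0, 0, 0, 0]]]}}

```text
t: 45.7
ee_pos: [0.5122, 0.2214, 0.0845]
orientation: [-0.142, 3.131, 0.003]
force: [18.9, 2.1, -7.7]
opening: 0.003
grip_force: 9.3
```

The window is at its stop: 19 N with no further travel. Backing off and rising clear.

Request:
{"fn": "drive_tool", "kwargs": {"plan": [[[-0.01, 0, 0, 0, 0, 0], [-0.02, 0, -0.02, 0, 0, 0], [-0.02, 0, -0.08, 0, 0, 0], [-0.02, 0, -0.12, 0, 0, 0], [0.03, -0.06, -0.15, 0, 0, 0], [0.06, -0.12, -0.15, 0, 0, 0], [0.06, -0.17, -0.15, 0, 0, 0], [0.06, -0.17, -0.15, 0, 0, 0]]]}}

```text
t: 46.7
ee_pos: [0.4642, 0.0435, 0.2348]
orientation: [-0.139, 3.137, 0.002]
force: [0.8, 0.8, -0.4]
opening: 0.001
grip_force: 0.0
```

```bash
python3 - <<'E'
from h import *
o=st(); im,dep=shot("side","s21"); C=cloud("side",dep); S=tostage(C.reshape(-1,3)).reshape(C.shape)
P=S[(S[:,:,2]>.076)&(S[:,:,2]<.088)&(abs(S[:,:,1])<.04)&(S[:,:,0]>-.04)&(S[:,:,0]<.04)]; print("fin top",len(P),P.mean(0).round(4) if len(P) else 0)
cv2.imwrite("pics/c21.png",cv2.resize(im[140:350,240:440],None,fx=2.8,fy=2.8,interpolation=cv2.INTER_CUBIC)[:,:,::-1])
E
```

```text
{'t': 46.7, 'ee_pos': [0.464, 0.044, 0.235], 'orientation': [-0.139, 3.137, 0.002], 'force': [0.811, 0.806, -0.435], 'opening': 0.001, 'grip_force': 0.0, 'joint_pos': [0.528, -0.327, -0.283, -0.0, -1.613, -2.011]}
fin top 48 [-0.0024 -0.0038  0.0817]
```

View pics/c21.png

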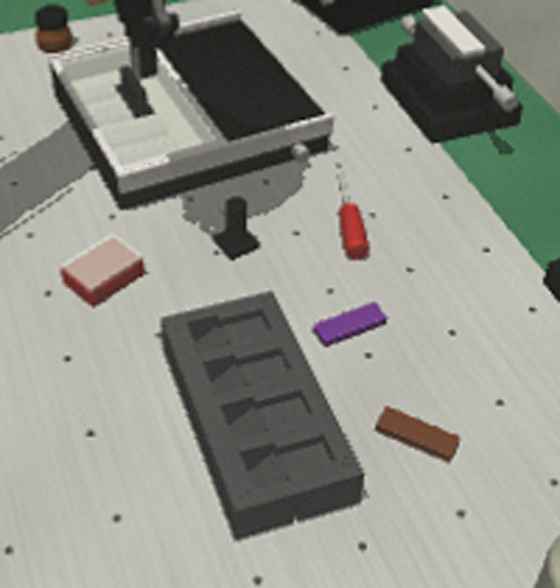

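The view shows the window shut with the grip at (133,92), and the plates under the glass around (120,110). The tray is empty and the bystanders are untouched. Settling, then handing in.

Request:
{"fn": "drive_tool", "kwargs": {"plan": [[[0, 0, 0, 0, 0, 0], [0, 0, 0, 0, 0, 0], [0, 0, 0, 0, 0, 0], [0, 0, 0, 0, 0, 0]]]}}

```text
t: 47.25
ee_pos: [0.4649, 0.0467, 0.234]
orientation: [-0.145, 3.138, 0.001]
force: [0.3, -0.6, -0.8]
opening: -0.001
grip_force: 0.0
```

```bash
python3 -c "
from h import *
print(env.finish_job())"
```

```text
the job is handed in; nothing more can be done
None
```

All four plates were measured lying flat, lengthwise and side by side on the stage floor, the window is shut against its stop, and I handed the job in at about 47 s; the hand-in returned no verdict.

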